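# Start the stop batten's lag screw square

### The job

The second lag screw of the stop batten stands loose and leaning in its pilot hole. Take the green-handled nut driver from the rack, seat it fully on the screw's hexagon head, bring the screw upright and square to the batten before the first turn, then start it with half a turn clockwise under firm but moderate downward push (about 10 N). Leave the screw square, put the driver back upright in its hole in the rack, and disturb nothing else on the bench.

Things in the scene. Friction and masses are not known exactly. Their poses are not given: they have to be found in the camera images.
- driver_grip (a point): middle of the nut driver's green handle, which stands upright in one of the rack's holes. The driver is 137 mm long, 0.15 to 0.3 kg; the point's z runs up its axis. Handle: hexagon 30 mm across flats (flats face the point's x and every 60 degrees), 62 mm tall, half above this point. Under it a black guard 44 mm wide, 6 mm thick, rests on the rack; below that a 29 mm brass ferrule, 20 mm long
- driver_seat (a point): centre of the flat floor of the driver's hexagon socket, on its axis 90 mm below driver_grip; the open mouth is 13 mm lower still. Socket 18.5 mm across flats (facing the point's x and every 60 degrees), 32 mm over its flared mouth: its lowest 4 mm flare out by 1.5 mm; loose on the screw's 17 mm head by 0.75 mm a side and about 10 degrees of turn. When fully on, this point touches the top of the screw's head
- rack: pine tool rack, fixed: plank 90 (x) x 300 (y) x 18 mm, top 120 mm above the table, on two cheeks; origin on the table under its centre. Three 34 mm square holes along its own y at -95, 0, +95 mm hold the driver, a chisel and a rasp, in any order. The driver must rise 70 mm to come free, and goes back in with 2.5 mm to spare all round
- pilot (a point): mouth of the pilot hole on top of the pine stop batten (60 x 240 x 45 mm, along the far side of a plywood carving board 300 x 240 x 18 mm, all fixed); the batten's top is 63 mm above the table. Its z is the hole's axis, straight up, square to the batten. The batten's other screw, 150 mm away, is already home
- head_top (a point): centre of the flat top of the leaning lag screw's steel hexagon head, 17 mm wide, 8 tall, 50 above the batten. z is the screw's axis; it leans 4 to 7 degrees about a point 12 mm under the pilot's mouth, a 3 N side push on the head moves it (and so does pushing off its axis); it stays where left. The point does not turn with the screw: the turn of the hexagon is NOT measured; find it by feel or sight
- turn (a joint): how far the screw has been turned clockwise as seen from above, rad; 0 at the start, half a turn is 3.14. It takes 0.05 to 0.1 N m, and the screw goes down 5 mm a turn
- bed (a joint): how far the screw is pushed down into the springy wood, m, 0 when not pressed: 1 mm for every 6 N of downward push; it springs back. The thread bites only under push: keep 5 to 15 N while it turns (under 3 N it strips the hole's mouth; over 22 N at any time crushes it)
- work_block_mid (a point): the white aerated-concrete block with a spiral on it, 110 x 150 x 50 mm, loose on the carving board; point at its centre
- chisel_mid (a point): a wood chisel standing in the rack, turned mid-brown handle 62 mm tall and 42 mm across its foot; point half-way up the handle
- rasp_mid (a point): a rasp standing in the rack, turned pale handle 62 mm tall and 42 mm across its foot; point half-way up the handle
- mallet_mid (a point): round wooden carver's mallet standing on its head, 225 mm tall, 92 mm across, near the far edge; point half-way up
- brush_mid (a point): dusting brush lying on the table, 200 x 42 x 20 mm; point at its middle

How it is judged:
By the outcome, as a careful person would: the job done as asked, in the order asked, and still so for the second after the job is handed in, with the robot touching nothing.
It also fails if it takes over 72 s, if anything falls off the work surface, if the arm or the gripper's body presses on something with over 40 N, if the wrist force passes 120 N, or if a joint passes its speed limit or range.

### The arm

A 6-joint arm with a two-finger parallel gripper is mounted at the origin on the work surface. World frame = base frame: x ahead of the robot, y to its left, z up, the work surface at z = 0. Lengths are in m, angles in degrees, forces in N, time in s.
With the tool pointing down it reaches from about 0.375 to 0.9 m from the base axis. Payload 3.1 kg.
Tool frame: the origin (TCP) lies on the centre line of the jaws, within the pads' length; the fingertips stand 14 mm ahead of it and the grasp point (between the pads) lies 5 mm behind it (bot.tips_ahead is the distance from the TCP to the fingertips, in m); z points along the fingers, y is the line along which they close (so a half turn about z gives the same grasp; the last joint's range is limited). The gripper opens to 87 mm and grips with 3 to 60 N. Pads are 19 mm wide; open, the fingers measure 117 mm over their backs; the gripper's body (75 mm by 190 mm) begins 51 mm behind the grasp point.
Start: joints at [-87.233, 30.224, 82.088, -0, 67.689, -10.227], TCP at [0.141, -0.609, 0.237] pointing down, gripper open.
Joint ranges: [-176.69, 176.69], [-43.24, 126.21], [12.49, 139.97], [-82, 262], [0, 151.66], [-163.58, 163.58]. Speed limits (degrees/s): [159.86, 159.86, 180, 180, 180, 180].

### API

Orientations are given as a 3x3 rotation matrix whose columns are the frame's x, y, z axes.
In Python, from rig import bot gives the robot as it stands.
- The arm moves only by the tool play_rows, never from a script. Its argument "moves" is a list that holds one entry, the list of rows, each a list of 6 numbers: the shift along the tool's x, y, z in mm, then the turn, a rotation vector about the tool's x, y, z in rad. A call has 1 to 5 rows; each row shifts and turns the commanded pose from where the row before left it, along the tool's axes as they then stand; what a row does not reach is not made up. A row lasts 1/10 s, in which the tool goes at most 50 mm and 8.59 degrees, less where a joint would pass 70% of its speed; a pose out of reach is approached as far as the arm can. A call with a gripper value outside its range is refused whole. "fingers" is the opening, from -1 (shut) to 1 (fully open), set as the call begins (left out, the last holds). The fingers move at their own pace and stop on an object; the grip force is fixed at half the most. Time passes only in rows, so rows that do not move let the fingers close. It gives the time, the measured TCP pose, the force, the opening and the grip force at its end, in the units of the state.
- bot.read_state(): the state, without advancing time (a new reading comes with each control period).
- bot.capture(name): name is "side" or "top" or "wrist"; returns a dict with "image" (420x560x3 uint8, blue, green, red), "fx", "fy", "cx", "cy" (pixels), "distortion" ([k1, k2, p1, p2, k3] as OpenCV has them; the pictures are not rectified), "R" (3x3) and "t" (3): a world point X has camera coordinates R X + t. Camera axes: x right, y down, z forward; pixel columns grow to the right and rows downward; lengths in m; the calibration is good to about 2 mm. A picture is of the moment at which its call begins. There is no depth.
- bot.hand_in(): hands the job in; it is judged then, once.
Trained networks look in a picture, given as the dict that the camera call returned (one of the last four; its "shot" number tells which), for a name from the list of things; names that differ only in an ending like _2 or _b are one class to them, and where a whole thing is asked for, a point or a joint stands for the part that bears it (a point fixed in the world has none). Each returns a list of dicts, best first, with "confidence" (0 to 1); they miss things now and then, are a little off and sometimes report something else, mostly with a low value. They report only what shows in the picture. A call takes as long as a camera call.
- bot.search_frame(picture, query): "centre" ([column, row] in pixels, amid what is visible of it).
- bot.silhouettes(picture, query): "pixels" (420x560 bool, what is visible of it) and "centre" ([column, row] in pixels, amid what is visible of it).
- bot.pinpoint(picture, query): "centre" ([column, row] in pixels: a listed point, or the origin of a listed thing).
The state is a dict: "time_s": time; "joint_positions": joint angles; "qvel": joint speeds; "tau": joint torques, N m; "position": TCP position; "tcp_rot": TCP orientation; "force": force on the tool from outside, world axes, zero at the start; "moment": the same for the moment, N m; "opening": opening from 0.0 (shut) to 1.0 (fully open); "grasp_force": force on a finger pad.
Only numpy, scipy, OpenCV 4.12 (cv2) and the standard library are available. Lean on these libraries where they do the work, as an engineer would, in place of code of your own. Each camera call takes 0.05 s, during which the arm holds its last target. There are 200 camera calls.

## Working session

There is one attempt and no reset: what is moved stays moved. The work goes in short steps, Python scripts to look and compute and a tool call to move; the robot and the scene stay as the last step left them, time stands still between calls to the robot, and variables do not carry over. Pictures are saved under pics/ and viewed, at most 10 in all, crops included, and the job is handed in when it is done.

Besides the shell and the picture viewer there is one more tool, called after "Call:" as name(argument=value, ...), one argument or row to a line, values as JSON. play_rows: Moves the arm, as the interface text tells. Its arguments: {"type":"object","properties":{"moves":{"type":"array","items":{"type":"array","items":{"type":"array","items":{"type":"number"}}}},"fingers":{"type":"number"}},"required":["moves"]}

```bash
ls; mkdir -p pics; cat > h.py <<'E'
import numpy as np, cv2
from rig import bot
def und(p,px):
    K=np.array([[p['fx'],0,p['cx']],[0,p['fy'],p['cy']],[0,0,1.]])
    q=cv2.undistortPoints(np.array([[px]],float),K,np.array(p['distortion'],float))[0,0]
    R=np.array(p['R']);t=np.array(p['t'])
    return -R.T@t, R.T@np.array([q[0],q[1],1.])
def atz(p,px,z):
    o,d=und(p,px); return o+d*(z-o[2])/d[2]
def tri(rays):
    A=np.zeros((3,3));b=np.zeros(3)
    for o,d in rays:
        d=d/np.linalg.norm(d);M=np.eye(3)-np.outer(d,d);A+=M;b+=M@o
    x=np.linalg.solve(A,b)
    r=[np.linalg.norm((np.eye(3)-np.outer(d,d)/(d@d))@(x-o)) for o,d in rays]
    return x,r
def proj(p,X):
    K=np.array([[p['fx'],0,p['cx']],[0,p['fy'],p['cy']],[0,0,1.]])
    r,_=cv2.Rodrigues(np.array(p['R'],float))
    return cv2.projectPoints(np.array(X,float).reshape(-1,1,3),r,np.array(p['t'],float),K,np.array(p['distortion'],float))[0][:,0]
E
python3 - <<'E'
from h import *
P={n:bot.capture(n) for n in('side','top','wrist')}
for n,p in P.items(): cv2.imwrite(f'pics/{n}0.png',p['image'])
cv2.imwrite('pics/a.png',np.vstack([P['side']['image'],P['top']['image']])[:, :]) 
for q in['driver_grip','driver_seat','rack','pilot','head_top','chisel_mid','rasp_mid','mallet_mid','brush_mid','work_block_mid']:
    rays=[]
    for n,p in P.items():
        r=bot.pinpoint(p,q)
        if r:
            print(q,n,[(np.round(x['centre'],1).tolist(),round(x['confidence'],2)) for x in r[:2]])
            if r[0]['confidence']>.4: rays.append(und(p,r[0]['centre']))
    if len(rays)>1:
        x,e=tri(rays);print('  ',x.round(4),np.round(e,4))
for n,p in P.items(): print(n,und(p,[280,210]))
E
```

```text
pics
driver_grip side [([302.6, 286.6], 0.82)]
driver_grip top [([142.2, 252.0], 0.62)]
   [0.5081 0.2919 0.1575] [0.0025 0.0025]
driver_seat top [([153.9, 256.8], 0.67), ([224.3, 144.5], 0.28)]
rack side [([301.3, 330.8], 0.87)]
rack top [([162.5, 254.5], 0.77)]
   [ 0.5046  0.2873 -0.0039] [0.0018 0.0018]
pilot top [([312.5, 211.4], 0.8)]
head_top side [([295.5, 189.2], 0.53), ([318.0, 259.7], 0.24)]
head_top top [([314.6, 210.1], 0.36)]
chisel_mid side [([285.8, 323.4], 0.55)]
rasp_mid side [([318.8, 258.6], 0.89)]
rasp_mid top [([181.0, 261.3], 0.63)]
   [0.4858 0.195  0.1573] [0.0009 0.0009]
mallet_mid side [([214.5, 229.8], 0.94), ([295.9, 191.9], 0.37)]
mallet_mid top [([225.1, 148.0], 0.57), ([312.4, 208.9], 0.49)]
   [0.7809 0.0915 0.1068] [0.0043 0.0043]
brush_mid side [([308.6, 162.1], 0.84)]
brush_mid top [([419.9, 206.6], 0.58)]
   [ 0.6191 -0.4392  0.0156] [0.0003 0.0003]
work_block_mid side [([333.8, 200.3], 0.84)]
work_block_mid top [([334.3, 252.6], 0.61)]
   [ 0.4973 -0.1905  0.0457] [0.0014 0.0014]
side (array([0.37986244, 1.03892769, 0.96563703]), array([ 0.18018192, -0.76719718, -0.61560587]))
top (array([ 0.51030968, -0.05022046,  1.17957354]), array([ 0.09323272,  0.00171069, -0.99594209]))
wrist (array([ 0.20697969, -0.59378602,  0.38437545]), array([-0.24898013, -0.05426912, -0.96700051]))
```

```bash
python3 -c "
import cv2,numpy as np
a=cv2.imread('pics/side0.png');b=cv2.imread('pics/top0.png')
cv2.imwrite('pics/b.png',cv2.resize(np.hstack([a,b]),(800,300),interpolation=cv2.INTER_AREA))"
```

```text
(no output)
```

View pics/b.png

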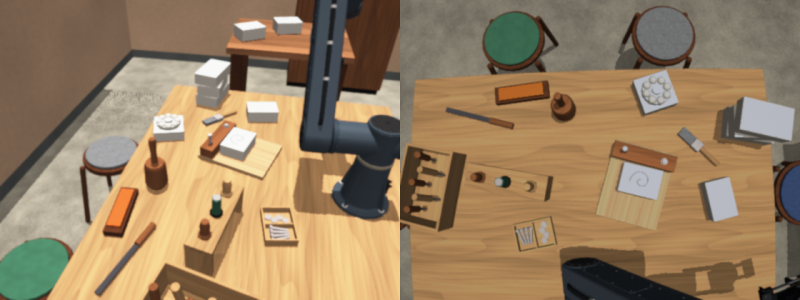

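The driver (green) is in the rack's middle hole (side ~(302,287), top ~(142,252)). The leaning screw is the batten's left one in the top view, ~(313,211), and the mallet is well clear.

```bash
cat >> h.py <<'E'
from scipy.spatial.transform import Rotation as Ro
def down(yaw): # tool pointing down, tool x at world angle yaw (deg)
    return (Ro.from_euler('z',yaw,degrees=True)*Ro.from_euler('x',180,degrees=True)).as_matrix()
def plan(pos,R,p0=None,R0=None,n=None,mm=40,dg=7):
    s=bot.read_state()
    p0=np.array(s['position']) if p0 is None else np.array(p0); R0=np.array(s['tcp_rot']) if R0 is None else R0
    rv=Ro.from_matrix(R0.T@R).as_rotvec(); d=np.array(pos)-p0
    n=n or int(max(1,np.ceil(np.linalg.norm(d)*1000/mm),np.ceil(np.degrees(np.linalg.norm(rv))/dg)))
    out=[]
    for i in range(n):
        Ri=R0@Ro.from_rotvec(rv*i/n).as_matrix()
        out.append((Ri.T@d*1000/n).round(1).tolist()+(rv/n).round(4).tolist())
    print(n,'rows'); 
    for k in range(0,n,5): print(out[k:k+5])
def st():
    s=bot.read_state();R=np.array(s['tcp_rot'])
    print('t',round(s['time_s'],2),'p',np.round(s['position'],4),'yaw',round(np.degrees(np.arctan2(R[1,0],R[0,0])),2),'z',R[:,2].round(4),'F',np.round(s['force'],2),'M',np.round(s['moment'],3),'q',np.round(s['joint_positions'],1),'op',round(s['opening'],3),'g',round(s['grasp_force'],1))
E
python3 - <<'E'
from h import *
st();p=bot.capture('top')
print(atz(p,[312.5,211.4],.063),atz(p,[314.6,210.1],.113))
plan([0.5,-0.1,0.33],down(0))
s=bot.read_state();R=np.array(s['tcp_rot']);w=bot.capture('wrist');o,d=und(w,[280,210])
print('cam in tool',R.T@(o-s['position']),R.T@d)
E
```

```text
t 1.65 p [ 0.1406 -0.609   0.2366] yaw 12.99 z [ 0.  0. -1.] F [ 0.45  0.07 -0.5 ] M [-0.012 -0.015 -0.015] q [-87.2  30.2  82.1   0.   67.7 -10.2] op 0.997 g 0.0
[ 0.60895374 -0.13428808  0.063     ] [ 0.60770457 -0.13594732  0.113     ]
16 rows
[[29.0, -25.9, -5.8, 0.0, 0.0, 0.0142], [28.7, -26.4, -5.8, 0.0, 0.0, 0.0142], [28.3, -26.8, -5.8, 0.0, 0.0, 0.0142], [27.9, -27.2, -5.8, 0.0, 0.0, 0.0142], [27.5, -27.5, -5.8, 0.0, 0.0, 0.0142]]
[[27.1, -27.9, -5.8, 0.0, 0.0, 0.0142], [26.7, -28.3, -5.8, 0.0, 0.0, 0.0142], [26.3, -28.7, -5.8, 0.0, 0.0, 0.0142], [25.9, -29.1, -5.8, 0.0, 0.0, 0.0142], [25.5, -29.4, -5.8, 0.0, 0.0, 0.0142]]
[[25.1, -29.8, -5.8, 0.0, 0.0, 0.0142], [24.7, -30.1, -5.8, 0.0, 0.0, 0.0142], [24.2, -30.5, -5.8, 0.0, 0.0, 0.0142], [23.8, -30.8, -5.8, 0.0, 0.0, 0.0142], [23.4, -31.2, -5.8, 0.0, 0.0, 0.0142]]
[[22.9, -31.5, -5.8, 0.0, 0.0, 0.0142]]
cam in tool [ 0.06806525  0.00046996 -0.1486854 ] [-0.25512954 -0.00125746  0.96691963]
```

```bash
python3 - <<'E'
from h import *
plan([0.605,-0.135,0.27],down(75),mm=47)
E
```

```text
15 rows
[[37.3, -23.8, -2.2, -0.0, -0.0, -0.0721], [38.9, -21.1, -2.2, -0.0, -0.0, -0.0721], [40.3, -18.2, -2.2, -0.0, -0.0, -0.0721], [41.5, -15.3, -2.2, -0.0, -0.0, -0.0721], [42.5, -12.2, -2.2, -0.0, -0.0, -0.0721]]
[[43.3, -9.1, -2.2, -0.0, -0.0, -0.0721], [43.8, -6.0, -2.2, -0.0, -0.0, -0.0721], [44.1, -2.8, -2.2, -0.0, -0.0, -0.0721], [44.2, 0.4, -2.2, -0.0, -0.0, -0.0721], [44.1, 3.6, -2.2, -0.0, -0.0, -0.0721]]
[[43.7, 6.7, -2.2, -0.0, -0.0, -0.0721], [43.1, 9.9, -2.2, -0.0, -0.0, -0.0721], [42.3, 12.9, -2.2, -0.0, -0.0, -0.0721], [41.3, 16.0, -2.2, -0.0, -0.0, -0.0721], [40.0, 18.9, -2.2, -0.0, -0.0, -0.0721]]
```

Call:
play_rows(
  moves=[
    [[37,-24,-2,0,0,-0.072],[39,-21,-2,0,0,-0.072],[40,-18,-2,0,0,-0.072],[41,-15,-2,0,0,-0.072],[42,-12,-2,0,0,-0.072]],
  ],
  fingers=0.4,
)

```text
time_s: 2.25
position: [0.2953, -0.451, 0.2468]
tcp_rot: [[0.831, 0.556, 0.0], [0.556, -0.831, -0.0], [0.0, 0.0, -1.0]]
force: [0.6, -1.8, -0.3]
opening: 0.715
grasp_force: 0.0
```

Call:
play_rows(
  moves=[
    [[43,-9,-2,0,0,-0.072],[44,-6,-2,0,0,-0.072],[44,-3,-2,0,0,-0.072],[44,0,-2,0,0,-0.072],[44,4,-2,0,0,-0.072]],
  ],
)

```text
time_s: 2.75
position: [0.45, -0.2934, 0.2569]
tcp_rot: [[0.582, 0.813, 0.0], [0.813, -0.582, -0.0], [-0.0, 0.001, -1.0]]
force: [0.3, -0.3, -0.4]
opening: 0.701
grasp_force: 0.0
```

Call:
play_rows(
  moves=[
    [[44,7,-2,0,0,-0.072],[43,10,-2,0,0,-0.072],[42,13,-2,0,0,-0.072],[41,16,-2,0,0,-0.072],[40,19,-2,0,0,-0.072]],
  ],
)

```text
time_s: 3.25
position: [0.6055, -0.1362, 0.2668]
tcp_rot: [[0.258, 0.966, 0.0], [0.966, -0.258, -0.0], [-0.0, 0.0, -1.0]]
force: [1.4, -1.7, 0.2]
opening: 0.698
grasp_force: 0.0
```

Call:
play_rows(
  moves=[
    [[0,0,0,0,0,0],[0,0,0,0,0,0]],
  ],
)

```text
time_s: 3.45
position: [0.6046, -0.1368, 0.2663]
tcp_rot: [[0.259, 0.966, -0.001], [0.966, -0.259, -0.0], [-0.0, -0.001, -1.0]]
force: [0.4, -0.5, 1.1]
opening: 0.702
grasp_force: 0.0
```

```bash
cat > look.py <<'E'
import sys,pickle
from h import *
tag=sys.argv[1]; qs=sys.argv[2].split(',')
w=bot.capture('wrist');cv2.imwrite(f'pics/{tag}.png',w['image']);pickle.dump(w,open(f'pics/{tag}.pkl','wb'))
st()
for q in qs:
    r=bot.pinpoint(w,q); print(q,[(np.round(x['centre'],1).tolist(),round(x['confidence'],2)) for x in r[:3]])
E
python3 look.py s1 head_top,pilot
```

```text
t 3.5 p [ 0.6039 -0.1377  0.2662] yaw 74.89 z [-1.1e-03 -2.0e-04 -1.0e+00] F [-1.2   0.63  0.13] M [-0.017 -0.038  0.054] q [-23.1  28.   81.   -0.   71.   -8. ] op 0.7 g 0.0
head_top [([290.6, 198.3], 0.72)]
pilot [([286.9, 193.5], 0.93)]
```

View pics/s1.png

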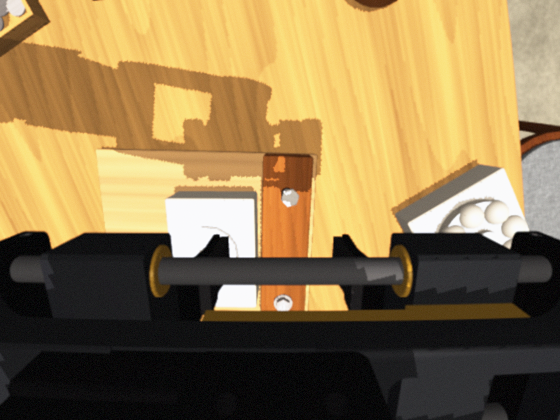

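The screw head is at ~(290,198) and the home screw at ~(283,303), with the view open above the fingers. I'll take more views, closer and from other yaws.

Call:
play_rows(
  moves=[
    [[0,0,13,0,0,-0.14],[0,0,13,0,0,-0.14],[0,0,13,0,0,-0.14],[0,0,13,0,0,-0.14],[0,0,0,0,0,0]],
  ],
)

```text
time_s: 4.1
position: [0.6022, -0.1386, 0.2127]
tcp_rot: [[-0.289, 0.957, -0.004], [0.957, 0.289, 0.002], [0.003, -0.004, -1.0]]
force: [-0.4, -0.1, 0.2]
opening: 0.699
grasp_force: 0.0
```

```bash
python3 look.py s2 head_top,pilot
```

```text
t 4.15 p [ 0.603  -0.1387  0.2139] yaw 106.67 z [-2.3e-03  9.0e-04 -1.0e+00] F [ 0.09 -0.1   0.33] M [-0.03  -0.128 -0.015] q [-23.3  31.2  84.2  -0.   64.7 -40. ] op 0.701 g 0.0
head_top [([296.5, 215.0], 0.72), ([182.6, 218.8], 0.15)]
pilot [([287.9, 204.9], 0.78)]
```

Call:
play_rows(
  moves=[
    [[0,0,0,0,0,-0.14],[0,0,0,0,0,-0.14],[0,0,0,0,0,-0.14],[0,0,0,0,0,-0.14],[0,0,0,0,0,0]],
  ],
)

```text
time_s: 4.75
position: [0.6048, -0.1382, 0.2157]
tcp_rot: [[-0.754, 0.657, 0.002], [0.657, 0.754, -0.001], [-0.002, 0.001, -1.0]]
force: [0.3, 0.2, -0.2]
opening: 0.703
grasp_force: 0.0
```

Call:
play_rows(
  moves=[
    [[0,0,0,0,0,-0.14],[0,0,0,0,0,-0.14],[0,0,0,0,0,-0.14],[0,0,0,0,0,0],[0,0,0,0,0,0]],
  ],
)

```text
time_s: 5.25
position: [0.6045, -0.1379, 0.2151]
tcp_rot: [[-0.955, 0.296, 0.001], [0.296, 0.955, -0.0], [-0.001, -0.0, -1.0]]
force: [0.3, 0.2, 0.0]
opening: 0.698
grasp_force: 0.0
```

```bash
python3 look.py s3 head_top,pilot
```

```text
t 5.3 p [ 0.6045 -0.1379  0.215 ] yaw 162.85 z [ 7.e-04 -2.e-04 -1.e+00] F [ 0.26 -0.54  0.99] M [ 0.038 -0.137  0.008] q [-23.2  31.2  84.1   0.   64.6 -96. ] op 0.697 g 0.0
head_top [([285.5, 221.3], 0.65)]
pilot [([274.7, 206.3], 0.69)]
```

Call:
play_rows(
  moves=[
    [[0,0,0,0,0,0.149],[0,0,0,0,0,0.149],[0,0,0,0,0,0.149],[0,0,0,0,0,0.149],[0,0,0,0,0,0.149]],
  ],
)

```text
time_s: 5.9
position: [0.6043, -0.1377, 0.2146]
tcp_rot: [[-0.499, 0.866, -0.0], [0.866, 0.499, 0.0], [0.0, -0.0, -1.0]]
force: [0.0, -0.4, -0.3]
opening: 0.698
grasp_force: 0.0
```

Call:
play_rows(
  moves=[
    [[0,0,0,0,0,0.149],[0,0,0,0,0,0.149],[0,0,0,0,0,0.149],[0,0,0,0,0,0.149],[0,0,0,0,0,0.149]],
  ],
)

```text
time_s: 6.4
position: [0.6043, -0.1377, 0.2146]
tcp_rot: [[0.22, 0.975, -0.0], [0.975, -0.22, 0.0], [0.0, -0.0, -1.0]]
force: [0.6, -0.1, -1.2]
opening: 0.7
grasp_force: 0.0
```

Call:
play_rows(
  moves=[
    [[0,0,0,0,0,0.149],[0,0,0,0,0,0.149],[0,0,0,0,0,0.149],[0,0,0,0,0,0.149],[0,0,0,0,0,0.149]],
  ],
)

```text
time_s: 6.9
position: [0.6044, -0.1377, 0.2145]
tcp_rot: [[0.823, 0.568, -0.0], [0.568, -0.823, 0.0], [-0.0, -0.0, -1.0]]
force: [0.6, -1.2, -0.4]
opening: 0.703
grasp_force: 0.0
```

Call:
play_rows(
  moves=[
    [[0,0,0,0,0,0.149],[0,0,0,0,0,0.149],[0,0,0,0,0,0],[0,0,0,0,0,0],[0,0,0,0,0,0]],
  ],
)

```text
time_s: 7.4
position: [0.6043, -0.1377, 0.2145]
tcp_rot: [[0.951, 0.31, -0.0], [0.31, -0.951, 0.0], [-0.0, -0.0, -1.0]]
force: [-0.5, 0.2, -0.2]
opening: 0.703
grasp_force: 0.0
```

```bash
python3 look.py s4 head_top,pilot; python3 - <<'E'
import cv2,numpy as np
r=[]
for t in('s2','s3','s4'):
    a=cv2.imread(f'pics/{t}.png'); r.append(cv2.resize(a[120:270,200:370],None,fx=1.55,fy=2*.775,interpolation=cv2.INTER_CUBIC)) 
cv2.imwrite('pics/c1.png',np.hstack(r))
E
```

```text
t 7.45 p [ 0.6043 -0.1377  0.2146] yaw 18.05 z [-0.  0. -1.] F [ 0.19 -0.37  0.54] M [0.041 0.026 0.009] q [-23.2  31.2  84.2   0.   64.6  48.8] op 0.7 g 0.0
head_top [([285.2, 200.6], 0.87)]
pilot [([284.0, 195.7], 0.81)]
```

View pics/c1.png

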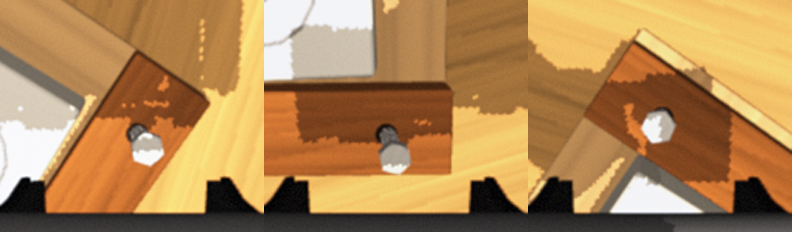

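```bash
cat > fit.py <<'E'
import pickle
from h import *
from scipy.optimize import least_squares, minimize
W=[pickle.load(open(f'pics/s{i}.pkl','rb')) for i in(2,3,4)]
H=[[296.5,215],[285.5,221.3],[285.2,200.6]];Pp=[[287.9,204.9],[274.7,206.3],[284,195.7]]
def f(v):
    piv=np.array([v[0],v[1],.051]);a=np.array([v[2],v[3],0]);a[2]=np.sqrt(1-a@a)
    r=[]
    for i,w in enumerate(W):
        r+=list(proj(w,piv+[0,0,.012])[0]-Pp[i]-v[4:6])+list(proj(w,piv+.062*a)[0]-H[i]-v[4:6])
    return np.array(r)
for b in(0,1):
    g=(lambda v:f(np.r_[v[:4],0,0])) if not b else (lambda v:np.r_[f(v),v[4:6]*.3])
    s=least_squares(g,[.608,-.134,0,0,0,0]);print(s.x.round(4),'lean',np.degrees(np.hypot(*s.x[2:4])).round(2),f(np.r_[s.x[:4],(s.x[4:] if b else [0,0])]).round(1))
v=s.x
print('head',v[0]+.062*v[2],v[1]+.062*v[3])
# hex fit
def hexpts(c,ax,th,z=0):
    e1=np.cross([0,1,0],ax);e1/=np.linalg.norm(e1);e2=np.cross(ax,e1);rr=.0085/np.cos(np.pi/6)
    k=th+np.pi/6+np.arange(6)*np.pi/3
    return c+rr*(np.cos(k)[:,None]*e1+np.sin(k)[:,None]*e2)+z*ax
masks=[]
for w,h in zip(W,H):
    im=w['image'].astype(int);g=im.min(2);sat=im.max(2)-im.min(2)
    m=((g>95)&(sat<60)).astype(np.uint8);yy,xx=np.mgrid[:420,:560]
    m[(np.hypot(xx-h[0],yy-h[1])>17)]=0
    masks.append(m)
def render(w,pts):
    m=np.zeros((1680,2240),np.uint8);cv2.fillConvexPoly(m,cv2.convexHull(((proj(w,pts)+.5)*4*16).astype(np.int32)),1,shift=4)
    return cv2.resize(m*255,(560,420),interpolation=cv2.INTER_AREA)/255.
def cost(u):
    a=np.array([u[2],u[3],0]);a[2]=np.sqrt(1-a@a);c=np.array([u[0],u[1],.051])+.062*a
    t=0
    for w,m,k in zip(W,masks,range(3)):
        pts=np.vstack([hexpts(c,a,u[4]),hexpts(c,a,u[4],-.008)])
        t+=np.abs(render(w,pts)-m)[150:270,200:370].sum()
    return t
if __name__=='__main__':
    print([m.sum() for m in masks])
    best=[]
    for th in np.radians(range(-30,30,10)):
        r=minimize(cost,np.r_[v[:4],th],method='Nelder-Mead',options=dict(initial_simplex=np.r_[v[:4],th]+np.vstack([np.zeros(5),np.diag([.002,.002,.02,.02,.1])]),maxiter=150))
        best.append((r.fun,*r.x[:4].round(4),np.degrees(r.x[4]).round(1),(r.x[:2]+.062*r.x[2:4]).round(4)));print(best[-1])
    # overlay
    b=min(best,key=lambda x:x[0]);a=np.array([b[3],b[4],0]);a[2]=np.sqrt(1-a@a);c=np.array([b[1],b[2],.051])+.062*a
    o=[]
    for w,h,m in zip(W,H,masks):
        x,y=int(h[0])-20,int(h[1])-20
        q=cv2.resize(w['image'][y:y+40,x:x+40],(260,260),interpolation=cv2.INTER_NEAREST);q2=q.copy()
        P=((proj(w,hexpts(c,a,np.radians(b[5])))-[x,y]+.5)*6.5).astype(int);cv2.polylines(q2,[P],True,(0,0,255),1)
        o.append(np.vstack([q,q2]))
    cv2.imwrite('pics/c2.png',np.hstack(o))
E
python3 fit.py
```

```text
[ 0.6099 -0.1428  0.087   0.085   0.      0.    ] lean 6.97 [-0.9  1.  -0.9  0.5  3.3 -0.8 -0.6  1.5  2.2  0.5 -1.7 -0.1]
[ 0.6102 -0.143   0.086   0.0853  0.3395  0.547 ] lean 6.94 [-1.1  0.7 -1.1  0.2  2.8 -1.  -1.1  1.2  2.2 -0.2 -1.7 -0.8]
head 0.6155011614033113 -0.13771792938704963
[np.uint64(366), np.uint64(305), np.uint64(342)]
(np.float64(162.05882352941177), np.float64(0.6091), np.float64(-0.144), np.float64(0.0872), np.float64(0.0971), np.float64(-31.9), array([ 0.6145, -0.138 ]))
(np.float64(161.67450980392158), np.float64(0.6087), np.float64(-0.1443), np.float64(0.0926), np.float64(0.1005), np.float64(-33.0), array([ 0.6145, -0.138 ]))
(np.float64(215.4705882352941), np.float64(0.6093), np.float64(-0.1436), np.float64(0.0849), np.float64(0.0925), np.float64(-7.9), array([ 0.6146, -0.1378]))
(np.float64(159.94509803921568), np.float64(0.6097), np.float64(-0.1434), np.float64(0.0757), np.float64(0.0883), np.float64(25.6), array([ 0.6144, -0.138 ]))
(np.float64(161.7450980392157), np.float64(0.6086), np.float64(-0.144), np.float64(0.0946), np.float64(0.0976), np.float64(26.7), array([ 0.6145, -0.1379]))
(np.float64(163.56470588235294), np.float64(0.6089), np.float64(-0.1432), np.float64(0.0894), np.float64(0.0849), np.float64(23.2), array([ 0.6144, -0.1379]))
```

View pics/c2.png

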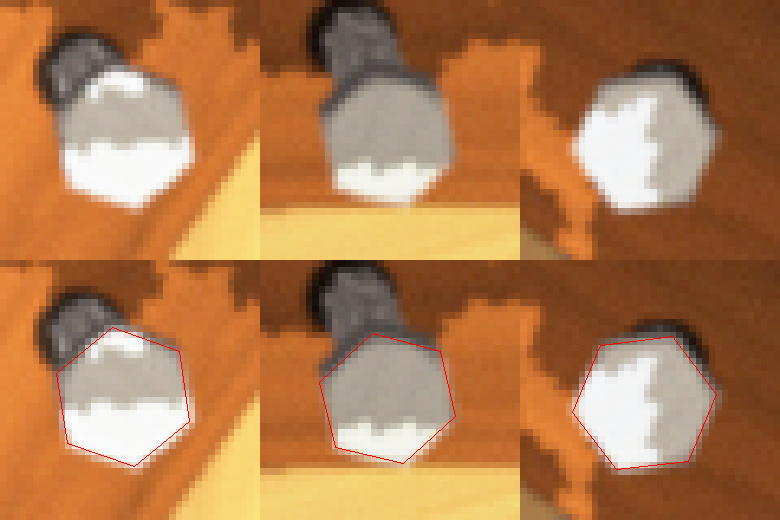

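Wrist crops: hexagon outline fits well; head top centre (0.6145, −0.138), lean ≈7° toward (+x,+y), flats at 27° mod 60. Next I'll look at the driver.

Call:
play_rows(
  moves=[
    [[4,-47,-8,0,0,-0.04],[4,-47,-8,0,0,-0.04],[4,-47,-8,0,0,-0.04],[4,-47,-8,0,0,-0.04],[4,-47,-8,0,0,-0.04]],
  ],
)

```text
time_s: 8.05
position: [0.5322, 0.0882, 0.255]
tcp_rot: [[0.87, 0.493, 0.001], [0.493, -0.87, 0.0], [0.001, 0.0, -1.0]]
force: [0.3, 1.4, -0.3]
opening: 0.701
grasp_force: 0.0
```

```bash
python3 - <<'E'
from h import *
st();plan([0.508,0.292,0.27],down(50),mm=45)
E
```

```text
t 8.05 p [0.5322 0.0882 0.255 ] yaw 29.55 z [ 7.e-04  2.e-04 -1.e+00] F [ 0.33  1.42 -0.31] M [-0.005 -0.007  0.052] q [-2.5 22.3 93.2  0.  64.5 58. ] op 0.701 g 0.0
5 rows
[[15.9, -37.8, -3.0, 0.0001, -0.0001, -0.0714], [18.5, -36.6, -3.0, 0.0001, -0.0001, -0.0714], [21.1, -35.2, -3.0, 0.0001, -0.0001, -0.0714], [23.6, -33.6, -3.0, 0.0001, -0.0001, -0.0714], [25.9, -31.8, -3.0, 0.0001, -0.0001, -0.0714]]
```

Call:
play_rows(
  moves=[
    [[16,-38,-3,0,0,-0.071],[18.5,-36.5,-3,0,0,-0.071],[21,-35,-3,0,0,-0.071],[23.5,-33.5,-3,0,0,-0.071],[26,-32,-3,0,0,-0.071]],
  ],
)

```text
time_s: 8.55
position: [0.5087, 0.292, 0.2699]
tcp_rot: [[0.643, 0.766, 0.0], [0.766, -0.643, 0.0], [0.0, 0.0, -1.0]]
force: [0.4, -0.1, -0.6]
opening: 0.701
grasp_force: 0.0
```

Call:
play_rows(
  moves=[
    [[0,0,0,0,0,-0.14],[0,0,0,0,0,0],[0,0,0,0,0,0]],
  ],
)

```text
time_s: 8.85
position: [0.509, 0.2901, 0.2694]
tcp_rot: [[0.535, 0.845, -0.0], [0.845, -0.535, -0.0], [-0.0, -0.0, -1.0]]
force: [-0.1, -0.0, -0.2]
opening: 0.696
grasp_force: 0.0
```

```bash
python3 look.py d1 driver_grip,rack,chisel_mid,rasp_mid
```

```text
t 8.9 p [0.5091 0.2897 0.2694] yaw 57.63 z [-4.e-04 -3.e-04 -1.e+00] F [-0.14  0.6   0.04] M [-0.018 -0.051 -0.019] q [18.7 25.1 85.7 -0.  69.2 51.1] op 0.699 g 0.0
driver_grip [([275.5, 210.6], 0.92)]
rack [([276.1, 179.0], 0.94)]
chisel_mid [([232.1, 108.1], 0.71)]
rasp_mid [([309.6, 288.9], 0.93)]
```

Call:
play_rows(
  moves=[
    [[0,0,0,0,0,-0.145],[0,0,0,0,0,-0.145],[0,0,0,0,0,-0.145],[0,0,0,0,0,-0.145],[0,0,0,0,0,-0.145]],
  ],
)

```text
time_s: 9.6
position: [0.5094, 0.2897, 0.2696]
tcp_rot: [[-0.166, 0.986, -0.0], [0.986, 0.166, 0.0], [0.0, -0.0, -1.0]]
force: [0.7, 0.7, -0.5]
opening: 0.698
grasp_force: 0.0
```

Call:
play_rows(
  moves=[
    [[0,0,0,0,0,-0.145],[0,0,0,0,0,-0.145],[0,0,0,0,0,-0.145],[0,0,0,0,0,0],[0,0,0,0,0,0]],
  ],
)

```text
time_s: 10.1
position: [0.5093, 0.29, 0.2696]
tcp_rot: [[-0.56, 0.829, -0.0], [0.829, 0.56, 0.0], [0.0, 0.0, -1.0]]
force: [0.4, 1.0, 0.1]
opening: 0.702
grasp_force: 0.0
```

```bash
python3 look.py d2 driver_grip,rack,chisel_mid,rasp_mid; python3 - <<'E'
import cv2,numpy as np
r=[cv2.imread(f'pics/{t}.png')[80:320,130:430] for t in('d1','d2')]
cv2.imwrite('pics/c3.png',cv2.resize(np.hstack(r),None,fx=1.33,fy=1.33,interpolation=cv2.INTER_CUBIC))
E
```

```text
t 10.15 p [0.5093 0.2901 0.2696] yaw 124.07 z [ 1.e-04  1.e-04 -1.e+00] F [-0.6   0.45  0.93] M [ 0.019 -0.114  0.03 ] q [ 18.7  25.1  85.6   0.   69.2 -15.3] op 0.704 g 0.0
driver_grip [([277.7, 205.5], 0.94)]
rack [([279.8, 178.5], 0.79)]
chisel_mid [([350.1, 130.4], 0.86)]
rasp_mid [([350.6, 127.6], 0.45)]
```

View pics/c3.png

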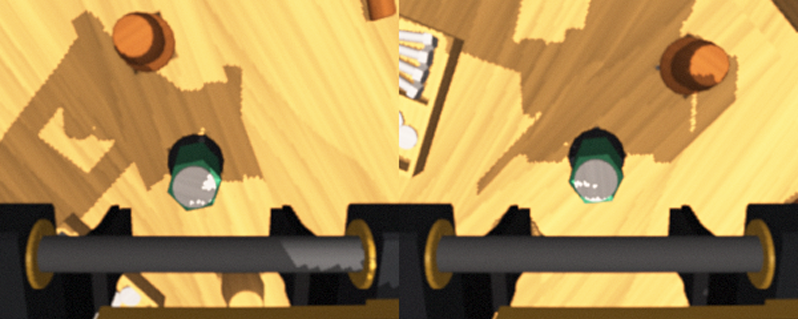

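```bash
cat > dfit.py <<'E'
import pickle
from h import *
from scipy.optimize import minimize
W=[pickle.load(open(f'pics/d{i}.pkl','rb')) for i in(1,2)]
M=[bot.silhouettes(w,'driver_grip')[0] for w in W]
print([(m['confidence'],m['pixels'].sum()) for m in M])
# own colour mask: green or grey cap, near silhouette
G=[]
for w,m in zip(W,M):
    im=w['image'].astype(int);near=cv2.dilate(m['pixels'].astype(np.uint8),np.ones((7,7)))>0
    b,g,r=im[...,0],im[...,1],im[...,2]
    G.append(((g>r+12)|(b>r-8))&near&(g>25))
print([g.sum() for g in G])
def render(w,ps):
    m=np.zeros((1680,2240),np.uint8)
    for p in ps: cv2.fillConvexPoly(m,cv2.convexHull(((proj(w,p)+.5)*64).astype(np.int32)),1,shift=4)
    return cv2.resize(m*255,(560,420),interpolation=cv2.INTER_AREA)/255.
def model(u):
    k=u[2]+np.pi/6+np.arange(6)*np.pi/3;r=.015/np.cos(np.pi/6)
    hx=np.c_[u[0]+r*np.cos(k),u[1]+r*np.sin(k)]
    q=np.arange(24)*np.pi/12;ci=np.c_[u[0]+.022*np.cos(q),u[1]+.022*np.sin(q)]
    z=lambda a,h:np.c_[a,np.full(len(a),h)]
    return np.vstack([z(hx,.126),z(hx,.188)]),np.vstack([z(ci,.12),z(ci,.126)])
for name,T,k in(('sil',[m['pixels'] for m in M],2),('col',G,1)):
    for th in(0,20,40):
        def cost(u): return sum(np.abs(render(w,model(u)[:k])-t)[100:300,150:400].sum() for w,t in zip(W,T))
        u0=np.r_[.508,.29,np.radians(th)]
        r=minimize(cost,u0,method='Nelder-Mead',options=dict(initial_simplex=u0+np.vstack([np.zeros(3),np.diag([.003,.003,.2])]),maxiter=120))
        print(name,round(r.fun,1),r.x[:2].round(4),np.degrees(r.x[2]).round(1))
    for d in (0,1): # single-view pos
        r2=minimize(lambda u:np.abs(render(W[d],model(u)[:k])-T[d])[100:300,150:400].sum(),r.x,method='Nelder-Mead',options=dict(initial_simplex=r.x+np.vstack([np.zeros(3),np.diag([.003,.003,.2])])));print('  view',d,round(r2.fun,1),r2.x[:2].round(4),np.degrees(r2.x[2]).round(1))
o=[]
for w in W:
    im=w['image'].copy()
    q=cv2.resize(im[165:265,225:325],(390,390),interpolation=cv2.INTER_NEAREST)
    for ps in model(r.x)[:1]:
        for h in (ps[:6],ps[6:]): cv2.polylines(q,[((proj(w,h)-[225,165]+.5)*3.9).astype(int)],True,(0,0,255),1)
    o.append(q)
cv2.imwrite('pics/c4.png',np.hstack(o))
E
python3 dfit.py
```

```text
[(0.66, np.int64(2024)), (0.66, np.int64(1948))]
[np.int64(790), np.int64(815)]
sil 148.6 [0.5054 0.2909] 8.9
sil 147.8 [0.5053 0.2909] 9.1
sil 149.4 [0.5054 0.2909] 69.3
  view 0 61.9 [0.5054 0.291 ] 67.6
  view 1 75.4 [0.5055 0.2907] 74.3
col 1799.7 [0.5056 0.292 ] 11.7
col 1799.7 [0.5055 0.292 ] 11.7
col 1928.8 [0.5045 0.292 ] 61.8
  view 0 868.7 [0.506  0.2922] 73.3
  view 1 898.4 [0.5047 0.292 ] 70.7
```

View pics/c4.png

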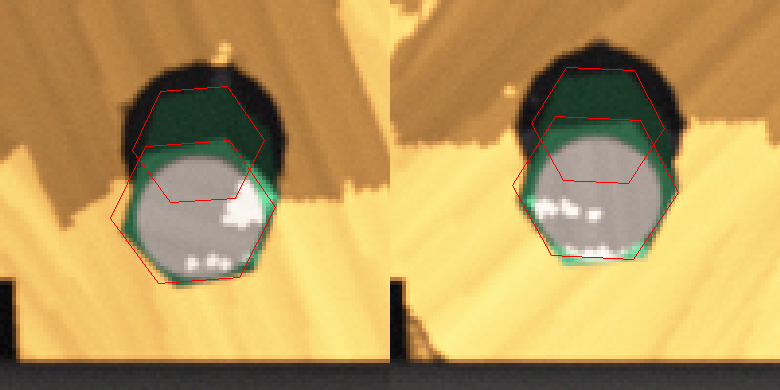

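Overlay drawn is the poor colour fit; the silhouette fit gives the driver axis at (0.5054, 0.2909) and flats at 9° mod 60, agreeing across both views. I'll grasp at yaw 99°.

```bash
python3 - <<'E'
from h import *
st();plan([0.5055,0.291,0.200],down(99),n=5); plan([0.5055,0.291,0.152],down(99),[0.5055,0.291,0.200],down(99),n=4)
E
```

```text
t 10.45 p [0.5091 0.2904 0.2695] yaw 124.23 z [-0.  0. -1.] F [-0.14  0.53  0.12] M [-0.008 -0.101 -0.064] q [ 18.8  25.1  85.6   0.   69.2 -15.5] op 0.697 g 0.0
5 rows
[[0.5, -0.5, 13.9, 0.0, -0.0, 0.0881], [0.5, -0.6, 13.9, 0.0, -0.0, 0.0881], [0.4, -0.6, 13.9, 0.0, -0.0, 0.0881], [0.4, -0.6, 13.9, 0.0, -0.0, 0.0881], [0.3, -0.7, 13.9, 0.0, -0.0, 0.0881]]
4 rows
[[0.0, -0.0, 12.0, 0.0, 0.0, 0.0], [0.0, -0.0, 12.0, 0.0, 0.0, 0.0], [0.0, -0.0, 12.0, 0.0, 0.0, 0.0], [0.0, -0.0, 12.0, 0.0, 0.0, 0.0]]
```

Call:
play_rows(
  moves=[
    [[0.5,-0.6,14,0,0,0.088],[0.5,-0.6,14,0,0,0.088],[0.4,-0.6,14,0,0,0.088],[0.4,-0.6,14,0,0,0.088],[0.3,-0.6,14,0,0,0.088]],
  ],
)

```text
time_s: 10.95
position: [0.5055, 0.2911, 0.1991]
tcp_rot: [[-0.153, 0.988, 0.0], [0.988, 0.153, 0.0], [0.0, 0.0, -1.0]]
force: [1.0, 0.4, 0.6]
opening: 0.7
grasp_force: 0.0
```

Call:
play_rows(
  moves=[
    [[0,0,12,0,0,0],[0,0,12,0,0,0],[0,0,12,0,0,0],[0,0,11,0,0,0],[0,0,0,0,0,0]],
  ],
)

```text
time_s: 11.45
position: [0.5045, 0.2906, 0.1507]
tcp_rot: [[-0.158, 0.987, -0.003], [0.987, 0.158, -0.001], [-0.001, -0.004, -1.0]]
force: [0.6, -0.6, -0.3]
opening: 0.704
grasp_force: 0.0
```

```bash
python3 -c "
from h import *
st()"
```

```text
t 11.45 p [0.5045 0.2906 0.1507] yaw 99.07 z [-0.0034 -0.0012 -1.    ] F [ 0.57 -0.57 -0.3 ] M [-0.012 -0.097 -0.026] q [19.  33.4 92.8 -0.  54.1  9.9] op 0.704 g 0.0
```

Call:
play_rows(
  moves=[
    [[0,0,0,0,0,0],[0,0,0,0,0,0],[0,0,0,0,0,0],[0,0,0,0,0,0],[0,0,0,0,0,0]],
  ],
  fingers=-1,
)

```text
time_s: 11.95
position: [0.5057, 0.2911, 0.153]
tcp_rot: [[-0.157, 0.988, 0.001], [0.988, 0.157, 0.0], [0.0, 0.001, -1.0]]
force: [0.9, 0.5, -0.1]
opening: 0.34
grasp_force: 29.9
```

```bash
python3 -c "
from h import *
st()"
```

```text
t 11.95 p [0.5057 0.2911 0.153 ] yaw 99.06 z [ 6.e-04  3.e-04 -1.e+00] F [ 0.94  0.55 -0.15] M [-0.055 -0.086 -0.019] q [19.  33.2 92.6  0.  54.1  9.9] op 0.34 g 29.9
```

Call:
play_rows(
  moves=[
    [[0,0,-6,0,0,0],[0,0,-12,0,0,0],[0,0,-18,0,0,0],[0,0,-20,0,0,0],[0,0,-20,0,0,0]],
  ],
)

```text
time_s: 12.45
position: [0.5055, 0.291, 0.2301]
tcp_rot: [[-0.157, 0.988, 0.0], [0.988, 0.157, 0.0], [0.0, 0.0, -1.0]]
force: [1.0, 0.3, -1.1]
opening: 0.343
grasp_force: 29.9
```

Call:
play_rows(
  moves=[
    [[0,0,-20,0,0,0],[0,0,-20,0,0,0],[0,0,-14,0,0,0],[0,0,-10,0,0,0],[0,0,0,0,0,0]],
  ],
)

```text
time_s: 12.95
position: [0.5063, 0.2913, 0.2946]
tcp_rot: [[-0.157, 0.988, 0.004], [0.988, 0.157, 0.001], [0.001, 0.004, -1.0]]
force: [0.1, 0.7, -1.7]
opening: 0.343
grasp_force: 29.9
```

```bash
python3 - <<'E'
from h import *
import pickle
st()
P=[bot.capture(n) for n in('side','top','wrist')]
for q in('driver_grip','driver_seat'):
    for p in P: 
        r=bot.pinpoint(p,q); print(q,[(np.round(x['centre'],1),round(x['confidence'],2)) for x in r[:1]])
s=bot.read_state();R=np.array(s['tcp_rot']);t=np.array(s['position'])
for p in P: print(proj(p,[t-R[:,2]*.004,t+R[:,2]*.086]).round(1).tolist())
# approach: above head along lean axis, yaw 177
a=np.array([.087,.087,0]);a[2]=np.sqrt(1-a@a)
z=-a; x=np.array([np.cos(np.radians(177)),np.sin(np.radians(177)),0]);x-=z*(x@z);x/=np.linalg.norm(x)
Rt=np.c_[x,np.cross(z,x),z]
head=np.array([.609,-.1434,.051])+.062*a
tgt=head+a*(.086+.013+.03); print('tgt',tgt)
np.savez('tgt.npz',Rt=Rt,head=head,a=a)
plan(tgt+[0,0,.05],Rt,mm=45)
E
```

```text
t 12.95 p [0.5063 0.2913 0.2946] yaw 99.06 z [ 0.0037  0.0013 -1.    ] F [ 0.1   0.68 -1.7 ] M [-0.025 -0.152 -0.011] q [19.  23.4 84.2  0.  72.1  9.9] op 0.343 g 29.9
driver_grip [(array([304.1, 242.6]), 0.74)]
driver_grip [(array([120.7, 256. ]), 0.59)]
driver_grip [(array([277.1, 261.5]), 0.89)]
driver_seat [(array([302.7, 269. ]), 0.85)]
driver_seat [(array([137.5, 254.4]), 0.78)]
driver_seat [(array([279.6, 217.2]), 0.64)]
[[304.1, 239.8], [303.3, 270.9]]
[[121.9, 254.7], [136.1, 254.4]]
[[280.6, 262.8], [280.6, 216.5]]
tgt [ 0.625617   -0.126783    0.24054881]
12 rows
[[-36.0, 4.4, 0.1, 0.011, 0.0005, -0.1129], [-36.2, 0.3, 0.1, 0.011, 0.0005, -0.1129], [-36.0, -3.7, 0.1, 0.011, 0.0005, -0.1129], [-35.4, -7.8, 0.1, 0.011, 0.0005, -0.1129], [-34.3, -11.7, 0.2, 0.011, 0.0005, -0.1129]]
[[-32.7, -15.5, 0.3, 0.011, 0.0005, -0.1129], [-30.8, -19.1, 0.5, 0.011, 0.0005, -0.1129], [-28.4, -22.4, 0.7, 0.011, 0.0005, -0.1129], [-25.7, -25.5, 1.0, 0.011, 0.0005, -0.1129], [-22.7, -28.2, 1.3, 0.011, 0.0005, -0.1129]]
[[-19.4, -30.6, 1.6, 0.011, 0.0005, -0.1129], [-15.8, -32.5, 1.9, 0.011, 0.0005, -0.1129]]
```

Call:
play_rows(
  moves=[
    [[-36,4,-8,0.011,0,-0.113],[-36,0,-5,0.011,0,-0.113],[-36,-4,0,0.011,0,-0.113],[-35.5,-8,0,0.011,0,-0.113],[-34.5,-12,0,0.011,0,-0.113]],
  ],
)

```text
time_s: 13.9
position: [0.5548, 0.115, 0.3057]
tcp_rot: [[-0.665, 0.745, -0.049], [0.747, 0.665, -0.023], [0.016, -0.052, -0.999]]
force: [0.5, 0.9, -1.5]
opening: 0.343
grasp_force: 29.9
```

Call:
play_rows(
  moves=[
    [[-32.5,-15.5,0,0.011,0,-0.113],[-31,-19,0,0.011,0,-0.113],[-28.5,-22,1,0.011,0,-0.113],[-26,-25.5,1,0.011,0,-0.113],[-23,-28,1,0.011,0,-0.113]],
  ],
)

```text
time_s: 14.4
position: [0.6059, -0.0587, 0.3062]
tcp_rot: [[-0.96, 0.27, -0.079], [0.276, 0.959, -0.069], [0.057, -0.088, -0.995]]
force: [1.4, 0.2, -1.6]
opening: 0.346
grasp_force: 29.9
```

```bash
python3 - <<'E'
from h import *
st(); d=np.load('tgt.npz'); tgt=d['head']+d['a']*(.099+.03); plan(tgt+[0,0,.02],d['Rt'],mm=45)
E
```

```text
t 14.4 p [ 0.6059 -0.0587  0.3062] yaw 163.98 z [-0.0786 -0.0688 -0.9945] F [ 1.42  0.17 -1.57] M [ 0.165 -0.228 -0.003] q [-13.7  26.9  76.6  -5.   80.  -86.8] op 0.346 g 29.9
2 rows
[[-20.1, -28.0, 24.2, 0.0097, 0.0027, -0.1103], [-17.0, -29.8, 24.5, 0.0097, 0.0027, -0.1103]]
```

Call:
play_rows(
  moves=[
    [[-20,-28,24,0.01,0.003,-0.11],[-17,-30,24.5,0.01,0.003,-0.11],[0,0,0,0,0,0],[0,0,0,0,0,0]],
  ],
)

```text
time_s: 14.8
position: [0.6244, -0.1262, 0.2598]
tcp_rot: [[-0.994, 0.06, -0.09], [0.067, 0.994, -0.086], [0.084, -0.091, -0.992]]
force: [0.7, 1.0, -1.2]
opening: 0.342
grasp_force: 29.9
```

```bash
python3 - <<'E'
from h import *
st(); d=np.load('tgt.npz'); plan(d['head']+d['a']*(.099+.008),d['Rt'],n=4)
ims=[]
for n in('side','top','wrist'):
    p=bot.capture(n); c=proj(p,d['head'])[0]; s=bot.read_state();R=np.array(s['tcp_rot']);t=np.array(s['position'])
    print(n,c.round(1),proj(p,[t+R[:,2]*.099,t+R[:,2]*.086]).round(1).tolist(),[ (np.round(r['centre'],1),round(r['confidence'],2)) for q in('head_top','driver_seat') for r in bot.pinpoint(p,q)[:1]])
    x,y=int(c[0])-40,int(c[1])-50
    ims.append(cv2.resize(p['image'][y:y+80,x:x+80],(260,260),interpolation=cv2.INTER_CUBIC))
cv2.imwrite('pics/c5.png',np.hstack(ims))
E
```

```text
t 14.8 p [ 0.6244 -0.1262  0.2598] yaw 176.12 z [-0.0898 -0.0856 -0.9923] F [ 0.71  1.03 -1.17] M [ 0.174 -0.257  0.029] q [ -18.5   31.7   75.6   -6.5   76.1 -103.1] op 0.342 g 29.9
4 rows
[[-0.7, 0.3, 10.3, 0.0003, -0.0007, -0.0019], [-0.7, 0.3, 10.3, 0.0003, -0.0007, -0.0019], [-0.7, 0.3, 10.3, 0.0003, -0.0007, -0.0019], [-0.7, 0.3, 10.3, 0.0003, -0.0007, -0.0019]]
side [293.4 187.8] [[292.6, 174.6], [292.2, 171.0]] [(array([297.5, 190. ]), 0.52), (array([294.2, 171.3]), 0.54)]
top [315.3 207.5] [[315.0, 204.5], [314.9, 203.4]] [(array([317.7, 207.8]), 0.42)]
wrist [281.  201.9] [[280.9, 213.0], [280.9, 217.1]] []
```

View pics/c5.png

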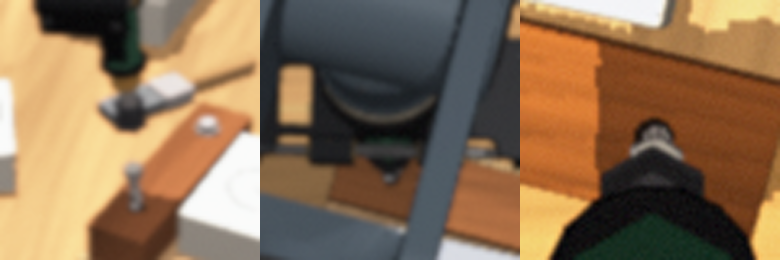

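Side crop: socket above the head, mouth ~(293,176), head ~(294,189.5); wrist crop: head directly beyond the socket. Alignment looks right; closing in.

Call:
play_rows(
  moves=[
    [[-0.7,0.3,10.5,0,0,0],[-0.7,0.3,10.5,0,0,0],[-0.7,0.3,10.5,0,0,0],[-0.7,0.3,6.5,0,0,0],[0,0,0,0,0,0]],
  ],
)

```text
time_s: 15.75
position: [0.6235, -0.1278, 0.2211]
tcp_rot: [[-0.994, 0.057, -0.091], [0.065, 0.994, -0.086], [0.085, -0.092, -0.992]]
force: [-0.7, -0.6, -2.2]
opening: 0.341
grasp_force: 29.9
```

Call:
play_rows(
  moves=[
    [[0,0,0,0,0,0],[0,0,0,0,0,0],[0,0,0,0,0,0]],
  ],
)

```text
time_s: 16.05
position: [0.6248, -0.1281, 0.2237]
tcp_rot: [[-0.995, 0.057, -0.086], [0.065, 0.994, -0.088], [0.081, -0.093, -0.992]]
force: [-0.2, -0.1, -2.7]
opening: 0.342
grasp_force: 29.9
```

```bash
cat > rel.py <<'E'
from h import *
import sys
d=np.load('tgt.npz')
def rel():
    s=bot.read_state();R=np.array(s['tcp_rot']);t=np.array(s['position'])
    m=t+R[:,2]*.099
    print('head in tool rel. mouth (mm)',(R.T@(d['head']-m)*1000).round(2),'F tool',(R.T@s['force']).round(2),'yaw',np.degrees(np.arctan2(R[1,0],R[0,0])).round(1),'axis',(-R[:,2]).round(4))
rel();st()
E
python3 rel.py; python3 - <<'E'
from h import *
d=np.load('tgt.npz');ims=[]
for n in('side','wrist'):
    p=bot.capture(n); c=proj(p,d['head'])[0]; s=bot.read_state();R=np.array(s['tcp_rot']);t=np.array(s['position'])
    print(n,c.round(1),proj(p,[t+R[:,2]*.099,t+R[:,2]*.086]).round(1).tolist())
    x,y=int(c[0])-25,int(c[1])-30
    ims.append(cv2.resize(p['image'][y:y+50,x:x+50],(400,400),interpolation=cv2.INTER_CUBIC))
cv2.imwrite('pics/c6.png',np.hstack(ims))
E
```

```text
head in tool rel. mouth (mm) [ 0.77 -0.13 13.12] F tool [0.02 0.14 2.67] yaw 176.3 axis [0.0861 0.0878 0.9924]
t 16.05 p [ 0.6248 -0.1281  0.2237] yaw 176.27 z [-0.0861 -0.0878 -0.9924] F [-0.24 -0.1  -2.66] M [ 0.159 -0.235 -0.038] q [ -18.7   33.7   77.9   -6.7   71.6 -102.9] op 0.342 g 29.9
side [293.4 187.8] [[292.7, 184.4], [292.3, 181.0]]
wrist [280.9 208.5] [[281.1, 212.9], [281.2, 217.1]]
```

View pics/c6.png

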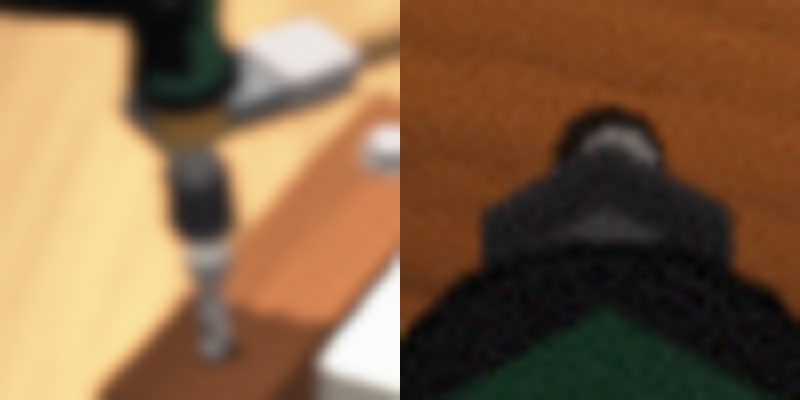

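Side crop: mouth directly above the head, slightly to the left (~1 mm); wrist crop centred. I'll correct by tool x +0.8 and descend.

Call:
play_rows(
  moves=[
    [[0.8,0,2,0,0,0],[0,0,3,0,0,0],[0,0,3,0,0,0],[0,0,2,0,0,0],[0,0,0,0,0,0]],
  ],
)

```text
time_s: 16.65
position: [0.6225, -0.1287, 0.2127]
tcp_rot: [[-0.994, 0.057, -0.088], [0.065, 0.994, -0.087], [0.083, -0.092, -0.992]]
force: [1.0, -0.2, -1.9]
opening: 0.343
grasp_force: 29.9
```

Call:
play_rows(
  moves=[
    [[0,0,1.5,0,0,0],[0,0,1.5,0,0,0],[0,0,1.5,0,0,0],[0,0,0,0,0,0]],
  ],
)

```text
time_s: 17.05
position: [0.6224, -0.1292, 0.2086]
tcp_rot: [[-0.995, 0.057, -0.087], [0.065, 0.994, -0.087], [0.082, -0.092, -0.992]]
force: [0.2, -0.1, -1.2]
opening: 0.34
grasp_force: 29.9
```

```bash
python3 rel.py
```

```text
head in tool rel. mouth (mm) [-0.48 -0.34 -2.17] F tool [-0.35  0.02  1.19] yaw 176.3 axis [0.0872 0.0873 0.9924]
t 17.05 p [ 0.6224 -0.1292  0.2086] yaw 176.26 z [-0.0872 -0.0873 -0.9924] F [ 0.24 -0.11 -1.21] M [ 0.152 -0.313 -0.023] q [ -18.8   34.5   79.    -6.8   69.7 -102.8] op 0.34 g 29.9
```

Call:
play_rows(
  moves=[
    [[0,0,1.2,0,0,0],[0,0,1.2,0,0,0],[0,0,0,0,0,0]],
  ],
)

```text
time_s: 17.35
position: [0.6224, -0.1294, 0.2065]
tcp_rot: [[-0.995, 0.057, -0.086], [0.065, 0.994, -0.087], [0.081, -0.093, -0.992]]
force: [1.1, -0.1, -0.5]
opening: 0.341
grasp_force: 29.9
```

Call:
play_rows(
  moves=[
    [[0,0,1.2,0,0,0],[0,0,0,0,0,0]],
  ],
)

```text
time_s: 17.55
position: [0.6224, -0.1295, 0.2053]
tcp_rot: [[-0.995, 0.057, -0.086], [0.065, 0.994, -0.087], [0.081, -0.093, -0.992]]
force: [1.4, 0.6, -0.8]
opening: 0.346
grasp_force: 29.9
```

```bash
python3 rel.py
```

```text
head in tool rel. mouth (mm) [-0.1  -0.34 -5.55] F tool [-1.46  0.78  0.64] yaw 176.3 axis [0.0864 0.0874 0.9924]
t 17.55 p [ 0.6224 -0.1295  0.2053] yaw 176.27 z [-0.0864 -0.0874 -0.9924] F [ 1.44  0.62 -0.83] M [ 0.226 -0.518  0.055] q [ -18.9   34.7   79.2   -6.8   69.3 -102.8] op 0.346 g 29.9
```

Call:
play_rows(
  moves=[
    [[-0.5,0.2,0,0,0,0],[0,0,1,0,0,0],[0,0,0,0,0,0]],
  ],
)

```text
time_s: 17.85
position: [0.6225, -0.1294, 0.2041]
tcp_rot: [[-0.995, 0.057, -0.087], [0.065, 0.994, -0.087], [0.082, -0.093, -0.992]]
force: [0.3, -1.2, -0.9]
opening: 0.345
grasp_force: 29.9
```

```bash
python3 rel.py
```

```text
head in tool rel. mouth (mm) [ 0.07 -0.51 -6.7 ] F tool [-0.41 -1.1   0.97] yaw 176.3 axis [0.0872 0.0874 0.9924]
t 17.85 p [ 0.6225 -0.1294  0.2041] yaw 176.27 z [-0.0872 -0.0874 -0.9924] F [ 0.26 -1.2  -0.9 ] M [ 0.242 -0.483  0.011] q [ -18.9   34.8   79.2   -6.8   69.2 -102.7] op 0.345 g 29.9
```

Call:
play_rows(
  moves=[
    [[0,0,1,0,0,0],[0,0,0,0,0,0]],
  ],
)

```text
time_s: 18.05
position: [0.6225, -0.1295, 0.2031]
tcp_rot: [[-0.995, 0.057, -0.087], [0.065, 0.994, -0.087], [0.082, -0.093, -0.992]]
force: [1.6, 0.1, -1.7]
opening: 0.342
grasp_force: 29.9
```

```bash
python3 rel.py
```

```text
head in tool rel. mouth (mm) [ 0.09 -0.51 -7.68] F tool [-1.67  0.34  1.5 ] yaw 176.3 axis [0.0871 0.0874 0.9924]
t 18.05 p [ 0.6225 -0.1295  0.2031] yaw 176.27 z [-0.0871 -0.0874 -0.9924] F [ 1.55  0.1  -1.66] M [ 0.255 -0.458  0.04 ] q [ -18.9   34.8   79.3   -6.8   69.1 -102.7] op 0.342 g 29.9
```

Call:
play_rows(
  moves=[
    [[-0.2,0,1,0,0,0],[0,0,1,0,0,0],[0,0,0,0,0,0]],
  ],
)

```text
time_s: 18.35
position: [0.6224, -0.1297, 0.201]
tcp_rot: [[-0.995, 0.057, -0.087], [0.065, 0.994, -0.087], [0.082, -0.093, -0.992]]
force: [1.3, -0.1, -1.0]
opening: 0.342
grasp_force: 29.9
```

Call:
play_rows(
  moves=[
    [[0,0,1,0,0,0],[0,0,0,0,0,0]],
  ],
)

```text
time_s: 18.55
position: [0.6223, -0.1298, 0.2001]
tcp_rot: [[-0.995, 0.057, -0.087], [0.065, 0.994, -0.087], [0.082, -0.093, -0.992]]
force: [0.8, 0.5, -1.0]
opening: 0.341
grasp_force: 29.9
```

Call:
play_rows(
  moves=[
    [[0,0,1,0,0,0],[0,0,0,0,0,0]],
  ],
)

```text
time_s: 18.75
position: [0.6223, -0.1299, 0.1991]
tcp_rot: [[-0.995, 0.057, -0.087], [0.065, 0.994, -0.087], [0.082, -0.093, -0.992]]
force: [1.5, 0.2, -1.5]
opening: 0.345
grasp_force: 29.9
```

```bash
python3 rel.py
```

```text
head in tool rel. mouth (mm) [  0.22  -0.5  -11.66] F tool [-1.62  0.44  1.32] yaw 176.3 axis [0.0872 0.0874 0.9923]
t 18.75 p [ 0.6223 -0.1299  0.1991] yaw 176.27 z [-0.0872 -0.0874 -0.9923] F [ 1.52  0.22 -1.48] M [ 0.261 -0.462  0.016] q [ -18.9   35.1   79.5   -6.8   68.6 -102.7] op 0.345 g 29.9
```

Call:
play_rows(
  moves=[
    [[0,0,0.7,0,0,0],[0,0,0,0,0,0]],
  ],
)

```text
time_s: 18.95
position: [0.6222, -0.1299, 0.1985]
tcp_rot: [[-0.995, 0.057, -0.087], [0.065, 0.994, -0.087], [0.082, -0.093, -0.992]]
force: [0.7, -0.0, -1.4]
opening: 0.344
grasp_force: 29.9
```

Call:
play_rows(
  moves=[
    [[0,0,0.6,0,0,0],[0,0,0,0,0,0]],
  ],
)

```text
time_s: 19.15
position: [0.6221, -0.13, 0.1979]
tcp_rot: [[-0.995, 0.057, -0.087], [0.065, 0.994, -0.087], [0.082, -0.093, -0.992]]
force: [1.1, 0.4, -2.0]
opening: 0.341
grasp_force: 29.9
```

Call:
play_rows(
  moves=[
    [[0,0,0.5,0,0,0],[0,0,0,0,0,0]],
  ],
)

```text
time_s: 19.35
position: [0.6222, -0.1301, 0.1975]
tcp_rot: [[-0.995, 0.057, -0.087], [0.065, 0.994, -0.087], [0.082, -0.093, -0.992]]
force: [1.1, 0.4, -1.5]
opening: 0.344
grasp_force: 29.9
```

```bash
python3 rel.py
```

```text
head in tool rel. mouth (mm) [  0.27  -0.48 -13.33] F tool [-1.16  0.56  1.36] yaw 176.3 axis [0.0871 0.0874 0.9924]
t 19.35 p [ 0.6222 -0.1301  0.1975] yaw 176.27 z [-0.0871 -0.0874 -0.9924] F [ 1.07  0.36 -1.49] M [ 0.251 -0.473  0.024] q [ -18.9   35.2   79.6   -6.9   68.4 -102.7] op 0.344 g 29.9
```

Call:
play_rows(
  moves=[
    [[0,0,0.5,0,0,0],[0,0,0,0,0,0]],
  ],
)

```text
time_s: 19.55
position: [0.6222, -0.1301, 0.1972]
tcp_rot: [[-0.995, 0.057, -0.087], [0.065, 0.994, -0.088], [0.081, -0.093, -0.992]]
force: [0.8, 0.9, 0.7]
opening: 0.342
grasp_force: 29.9
```

Call:
play_rows(
  moves=[
    [[0,0,0.5,0,0,0],[0,0,0,0,0,0]],
  ],
)

```text
time_s: 19.75
position: [0.6223, -0.1301, 0.1969]
tcp_rot: [[-0.995, 0.057, -0.086], [0.065, 0.994, -0.088], [0.081, -0.093, -0.992]]
force: [1.0, 1.6, 2.6]
opening: 0.344
grasp_force: 29.9
```

Call:
play_rows(
  moves=[
    [[0,0,0.5,0,0,0],[0,0,0,0,0,0]],
  ],
)

```text
time_s: 19.95
position: [0.6223, -0.1302, 0.1965]
tcp_rot: [[-0.995, 0.057, -0.086], [0.065, 0.994, -0.088], [0.081, -0.093, -0.992]]
force: [1.6, 1.7, 4.5]
opening: 0.342
grasp_force: 29.9
```

```bash
python3 rel.py
```

```text
head in tool rel. mouth (mm) [  0.58  -0.41 -14.28] F tool [-1.08  1.31 -4.77] yaw 176.3 axis [0.0862 0.0877 0.9924]
t 19.95 p [ 0.6223 -0.1302  0.1965] yaw 176.27 z [-0.0862 -0.0877 -0.9924] F [1.56 1.65 4.52] M [ 0.331 -0.441  0.017] q [ -18.9   35.2   79.7   -6.9   68.3 -102.7] op 0.342 g 29.9
```

Fully seated (contact at the expected depth, ~6 N push). Next, bring it upright about the pivot.

```bash
python3 - <<'E'
from h import *
s=bot.read_state();R0=np.array(s['tcp_rot']);p0=np.array(s['position']);L=.148
piv=p0+L*R0[:,2];print('piv',piv)
yaw=176.3
rv=Ro.from_matrix(R0.T@down(yaw)).as_rotvec();n=5;print(np.degrees(rv))
out=[];Ra=R0;pa=p0
for i in range(1,n+1):
    Rb=R0@Ro.from_rotvec(rv*i/n).as_matrix();pb=piv-L*Rb[:,2]
    out.append((Ra.T@(pb-pa)*1000).round(2).tolist()+(rv/n).round(4).tolist());Ra,pa=Rb,pb
for o in out:print(o)
print(pa)
E
```

```text
piv [ 0.60953678 -0.14318127  0.04964553]
[-5.33733879 -4.62497117  0.18308577]
[2.39, -2.76, 0.04, -0.0186, -0.0161, 0.0006]
[2.39, -2.76, 0.04, -0.0186, -0.0161, 0.0006]
[2.39, -2.76, 0.04, -0.0186, -0.0161, 0.0006]
[2.39, -2.76, 0.04, -0.0186, -0.0161, 0.0006]
[2.39, -2.76, 0.04, -0.0186, -0.0161, 0.0006]
[ 0.60953678 -0.14318127  0.19764553]
```

Call:
play_rows(
  moves=[
    [[1.2,-1.38,0.02,-0.0093,-0.0081,0],[1.2,-1.38,0.02,-0.0093,-0.0081,0],[1.2,-1.38,0.02,-0.0093,-0.0081,0],[1.2,-1.38,0.02,-0.0093,-0.0081,0],[1.2,-1.38,0.02,-0.0093,-0.0081,0]],
  ],
)

```text
time_s: 20.45
position: [0.6165, -0.1365, 0.1971]
tcp_rot: [[-0.997, 0.061, -0.041], [0.063, 0.997, -0.042], [0.038, -0.045, -0.998]]
force: [3.8, 4.3, 3.3]
opening: 0.34
grasp_force: 29.9
```

Call:
play_rows(
  moves=[
    [[1.2,-1.38,0.02,-0.0093,-0.0081,0],[1.2,-1.38,0.02,-0.0093,-0.0081,0],[1.2,-1.38,0.02,-0.0093,-0.0081,0],[1.2,-1.38,0.02,-0.0093,-0.0081,0],[1.2,-1.38,0.02,-0.0093,-0.0081,0]],
  ],
)

```text
time_s: 20.95
position: [0.6103, -0.1432, 0.1974]
tcp_rot: [[-0.998, 0.062, 0.003], [0.062, 0.998, 0.001], [-0.003, 0.002, -1.0]]
force: [4.0, 3.0, 3.4]
opening: 0.343
grasp_force: 29.9
```

Call:
play_rows(
  moves=[
    [[0,0,0,0,0,0],[0,0,0,0,0,0],[0,0,0,0,0,0]],
  ],
)

```text
time_s: 21.25
position: [0.6101, -0.1434, 0.1974]
tcp_rot: [[-0.998, 0.062, 0.002], [0.062, 0.998, 0.0], [-0.002, 0.001, -1.0]]
force: [3.1, 2.7, 4.2]
opening: 0.34
grasp_force: 29.9
```

```bash
python3 rel.py; python3 - <<'E'
from h import *
P=bot.capture('side');w=bot.capture('wrist')
s=bot.read_state();R=np.array(s['tcp_rot']);t=np.array(s['position'])
print(proj(P,[t+R[:,2]*.086,t+R[:,2]*.099,[.6095,-.1432,.063]]).round(1).tolist(),bot.pinpoint(P,'head_top')[:1],bot.pinpoint(P,'pilot')[:1])
c=proj(P,[.6095,-.1432,.09])[0];c2=proj(w,[.6095,-.1432,.09])[0]
im=[cv2.resize(q['image'][int(k[1])-20:int(k[1])+30,int(k[0])-25:int(k[0])+25],(400,400),interpolation=cv2.INTER_CUBIC) for q,k in((P,c),(w,c2))]
cv2.imwrite('pics/c7.png',np.hstack(im))
E
```

```text
head in tool rel. mouth (mm) [ -3.78   5.57 -14.1 ] F tool [-2.95  2.91 -4.19] yaw 176.4 axis [-2.e-03 -4.e-04  1.e+00]
t 21.25 p [ 0.6101 -0.1434  0.1974] yaw 176.44 z [ 2.e-03  4.e-04 -1.e+00] F [3.11 2.72 4.2 ] M [ 0.858 -1.251 -0.014] q [-2.350e+01  3.280e+01  8.410e+01  1.000e-01  6.290e+01 -1.099e+02] op 0.34 g 29.9
[[295.1, 187.3], [295.0, 190.8], [295.1, 200.2]] [{'centre': [298.9, 194.0], 'confidence': 0.57}] [{'centre': [296.2, 199.5], 'confidence': 0.79}]
```

View pics/c7.png

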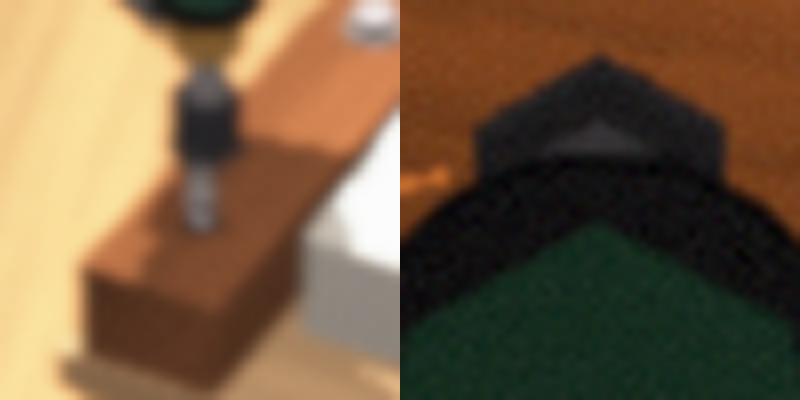

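Side crop: driver, shank and hole in one upright line; residual side force means the head rests against the socket wall. I'll overshoot slightly by the play and relax.

Call:
play_rows(
  moves=[
    [[0.35,-0.35,0,0,0,0],[0.35,-0.35,0,0,0,0],[0,0,0,0,0,0]],
  ],
)

```text
time_s: 21.75
position: [0.6096, -0.1438, 0.1975]
tcp_rot: [[-0.998, 0.062, 0.002], [0.062, 0.998, 0.0], [-0.002, 0.001, -1.0]]
force: [5.3, 2.9, 3.4]
opening: 0.344
grasp_force: 29.9
```

Call:
play_rows(
  moves=[
    [[-0.3,0.3,0,0,0,0],[-0.3,0.3,0,0,0,0],[0,0,0,0,0,0]],
  ],
)

```text
time_s: 22.05
position: [0.6097, -0.1435, 0.1974]
tcp_rot: [[-0.998, 0.061, 0.001], [0.061, 0.998, -0.0], [-0.001, -0.0, -1.0]]
force: [4.5, 1.7, 3.3]
opening: 0.343
grasp_force: 29.9
```

```bash
python3 rel.py
```

```text
head in tool rel. mouth (mm) [ -4.21   5.81 -14.16] F tool [-4.35  1.96 -3.28] yaw 176.5 axis [-1.e-03  3.e-04  1.e+00]
t 22.05 p [ 0.6097 -0.1435  0.1974] yaw 176.48 z [ 1.e-03 -3.e-04 -1.e+00] F [4.45 1.69 3.29] M [ 0.705 -1.312 -0.04 ] q [ -23.5   32.8   84.1    0.    63.  -109.9] op 0.343 g 29.9
```

```bash
python3 - <<'E'
from h import *
w=bot.capture('wrist');s=bot.read_state();R=np.array(s['tcp_rot']);t=np.array(s['position'])
c2=proj(w,[.6095,-.1432,.09])[0]
print('origin',int(c2[0])-25,int(c2[1])-20,'mouth',proj(w,[t+R[:,2]*.099])[0])
g=lambda x:proj(w,[t+R[:,2]*.099+R[:,0]*x*1e-3])[0]
print(g(1)-g(0))
x,y=int(c2[0])-25,int(c2[1])-30
q=cv2.resize(w['image'][y:y+50,x:x+50],(500,500),interpolation=cv2.INTER_CUBIC)
q=cv2.convertScaleAbs(q,alpha=2.5)
for o in(0,1.5,-1.5):
  k=np.arange(6)*np.pi/3+np.pi/6*1
  pts=[t+R[:,2]*.099+R[:,0]*(o*1e-3+.016*np.sin(a+np.pi/6+np.pi/6))+R[:,1]*.016*np.cos(a+np.pi/3) for a in k-np.pi/6+np.pi/6]
  P=((proj(w,np.array(pts))-[x,y]+.5)*10).astype(int);cv2.polylines(q,[P],True,(0,0,255) if o==0 else (0,255,0),1)
cv2.imwrite('pics/c8.png',q)
E
```

```text
origin 256 190 mouth [281.00022513 212.978434  ]
[ 0.00188828 -1.10612073]
```

View pics/c8.png

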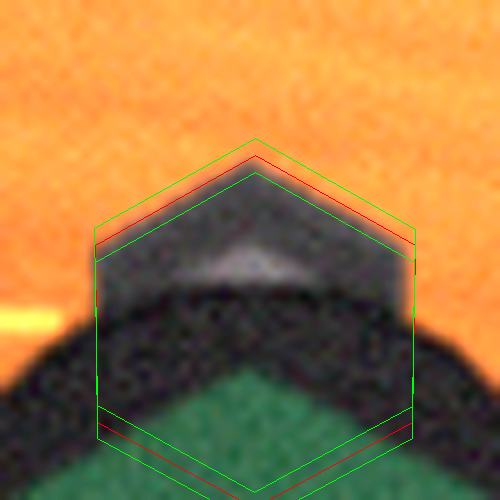

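Call:
play_rows(
  moves=[
    [[-0.4,0.2,0,0,0,0],[-0.4,0.2,0,0,0,0],[0,0,0,0,0,0]],
  ],
)

```text
time_s: 22.4
position: [0.61, -0.1432, 0.1972]
tcp_rot: [[-0.998, 0.061, -0.001], [0.061, 0.998, -0.0], [0.001, -0.0, -1.0]]
force: [4.2, 1.2, 5.2]
opening: 0.341
grasp_force: 29.9
```

```bash
python3 rel.py
```

```text
head in tool rel. mouth (mm) [ -4.09   5.5  -14.37] F tool [-4.12  1.45 -5.17] yaw 176.5 axis [6.e-04 4.e-04 1.e+00]
t 22.4 p [ 0.61   -0.1432  0.1972] yaw 176.49 z [-6.e-04 -4.e-04 -1.e+00] F [4.2  1.2  5.17] M [ 0.582 -1.23  -0.051] q [ -23.4   32.9   84.1   -0.    63.1 -109.9] op 0.341 g 29.9
```

Call:
play_rows(
  moves=[
    [[-0.3,0.1,0,0,0,0],[-0.3,0.1,0,0,0,0],[0,0,0,0,0,0]],
  ],
)

```text
time_s: 22.7
position: [0.6103, -0.1431, 0.1971]
tcp_rot: [[-0.998, 0.061, -0.001], [0.061, 0.998, -0.0], [0.001, -0.001, -1.0]]
force: [3.1, 1.1, 5.2]
opening: 0.342
grasp_force: 29.9
```

```bash
python3 rel.py
```

```text
head in tool rel. mouth (mm) [ -3.86   5.37 -14.4 ] F tool [-3.06  1.29 -5.16] yaw 176.5 axis [1.3e-03 5.0e-04 1.0e+00]
t 22.7 p [ 0.6103 -0.1431  0.1971] yaw 176.5 z [-1.3e-03 -5.0e-04 -1.0e+00] F [3.14 1.1  5.16] M [ 0.46  -1.075 -0.058] q [-2.340e+01  3.290e+01  8.400e+01 -1.000e-01  6.310e+01 -1.098e+02] op 0.342 g 29.9
```

Call:
play_rows(
  moves=[
    [[-0.5,0.2,0,0,0,0],[-0.5,0.2,0,0,0,0],[0,0,-0.6,0,0,0],[0,0,-0.6,0,0,0],[0,0,0,0,0,0]],
  ],
)

```text
time_s: 23.2
position: [0.6108, -0.1427, 0.1977]
tcp_rot: [[-0.998, 0.061, -0.003], [0.061, 0.998, -0.0], [0.003, -0.0, -1.0]]
force: [3.8, 0.4, 2.9]
opening: 0.345
grasp_force: 29.9
```

```bash
python3 rel.py
```

```text
head in tool rel. mouth (mm) [ -3.55   4.99 -13.86] F tool [-3.74  0.62 -2.91] yaw 176.5 axis [2.8e-03 2.0e-04 1.0e+00]
t 23.2 p [ 0.6108 -0.1427  0.1977] yaw 176.49 z [-2.8e-03 -2.0e-04 -1.0e+00] F [3.78 0.39 2.9 ] M [ 0.103 -0.82   0.001] q [-2.330e+01  3.300e+01  8.380e+01 -1.000e-01  6.330e+01 -1.098e+02] op 0.345 g 29.9
```

Call:
play_rows(
  moves=[
    [[-0.5,0,0,0,0,0],[-0.5,0,0,0,0,0],[-0.3,0,0,0,0,0],[0,0,0,0,0,0]],
  ],
)

```text
time_s: 23.6
position: [0.6118, -0.1426, 0.1977]
tcp_rot: [[-0.998, 0.061, -0.004], [0.061, 0.998, 0.0], [0.004, 0.0, -1.0]]
force: [0.6, -0.5, 2.6]
opening: 0.349
grasp_force: 29.9
```

```bash
python3 rel.py
```

```text
head in tool rel. mouth (mm) [ -2.66   4.69 -13.84] F tool [-0.65 -0.5  -2.59] yaw 176.5 axis [ 3.7e-03 -3.0e-04  1.0e+00]
t 23.6 p [ 0.6118 -0.1426  0.1977] yaw 176.5 z [-3.7e-03  3.0e-04 -1.0e+00] F [ 0.63 -0.54  2.59] M [-0.096 -0.147  0.026] q [-2.330e+01  3.300e+01  8.360e+01 -1.000e-01  6.350e+01 -1.097e+02] op 0.349 g 29.9
```

Call:
play_rows(
  moves=[
    [[0,0,-2,0,0,0],[0,0,-3,0,0,0],[0,0,-5,0,0,0],[0,0,-10,0,0,0],[0,0,-20,0,0,0]],
  ],
)

```text
time_s: 24.1
position: [0.6114, -0.1417, 0.2374]
tcp_rot: [[-0.998, 0.061, -0.005], [0.061, 0.998, 0.002], [0.006, 0.002, -1.0]]
force: [0.5, 0.1, -1.7]
opening: 0.34
grasp_force: 29.9
```

Call:
play_rows(
  moves=[
    [[-15,0,0,0,0,0],[-20,0,0,0,0,0],[-15,0,0,0,0,0],[0,0,0,0,0,0],[0,0,0,0,0,0]],
  ],
)

```text
time_s: 24.6
position: [0.662, -0.1452, 0.2382]
tcp_rot: [[-0.998, 0.061, -0.002], [0.061, 0.998, 0.001], [0.002, 0.001, -1.0]]
force: [-0.4, 0.6, -2.5]
opening: 0.344
grasp_force: 29.9
```

```bash
python3 look.py u1 head_top,pilot; python3 - <<'E'
from h import *
plan([.61,-.195,.238],down(100),n=11)
E
```

```text
t 24.65 p [ 0.6617 -0.1452  0.2381] yaw 176.49 z [-2.7e-03  8.0e-04 -1.0e+00] F [-0.3   0.5  -1.66] M [ 0.086 -0.134 -0.023] q [ -21.8   34.4   73.7   -0.    72.1 -108.3] op 0.341 g 29.9
head_top [([280.8, 151.2], 0.65)]
pilot [([277.7, 150.6], 0.88)]
11 rows
[[4.4, -4.8, 0.0, -0.0001, -0.0002, 0.1213], [3.8, -5.3, 0.0, -0.0001, -0.0002, 0.1213], [3.1, -5.7, 0.0, -0.0001, -0.0002, 0.1213], [2.4, -6.1, 0.0, -0.0001, -0.0002, 0.1213], [1.7, -6.3, 0.0, -0.0001, -0.0002, 0.1213]]
[[0.9, -6.5, 0.0, -0.0001, -0.0002, 0.1213], [0.1, -6.5, 0.0, -0.0001, -0.0002, 0.1213], [-0.7, -6.5, 0.0, -0.0001, -0.0002, 0.1213], [-1.5, -6.4, 0.0, -0.0001, -0.0002, 0.1213], [-2.2, -6.1, 0.0, -0.0001, -0.0002, 0.1213]]
[[-3.0, -5.8, 0.0, -0.0001, -0.0002, 0.1213]]
```

Call:
play_rows(
  moves=[
    [[4.5,-5,0,0,0,0.121],[4,-5.5,0,0,0,0.121],[3,-5.5,0,0,0,0.121],[2.5,-6,0,0,0,0.121],[1.5,-6.5,0,0,0,0.121]],
  ],
)

```text
time_s: 25.25
position: [0.6381, -0.1685, 0.2384]
tcp_rot: [[-0.783, 0.622, -0.002], [0.622, 0.783, 0.001], [0.002, -0.001, -1.0]]
force: [-0.1, -0.4, -0.7]
opening: 0.346
grasp_force: 29.9
```

Call:
play_rows(
  moves=[
    [[1,-6.5,0,0,0,0.121],[0,-6.5,0,0,0,0.121],[-0.5,-6.5,0,0,0,0.121],[-1.5,-6.5,0,0,0,0.121],[-2,-6,0,0,0,0.121]],
  ],
)

```text
time_s: 25.75
position: [0.6145, -0.191, 0.2384]
tcp_rot: [[-0.29, 0.957, -0.001], [0.957, 0.29, 0.0], [0.001, -0.001, -1.0]]
force: [-0.7, 0.4, -1.2]
opening: 0.342
grasp_force: 29.9
```

Call:
play_rows(
  moves=[
    [[-3,-6,0,0,0,0.121],[0,0,0,0,0,0],[0,0,0,0,0,0],[0,0,0,0,0,0]],
  ],
)

```text
time_s: 26.15
position: [0.6106, -0.1953, 0.2383]
tcp_rot: [[-0.179, 0.984, -0.001], [0.984, 0.179, 0.0], [0.0, -0.001, -1.0]]
force: [-0.9, 0.5, -1.3]
opening: 0.338
grasp_force: 29.9
```

```bash
python3 look.py u2 head_top,pilot; cat > ufit.py <<'E'
import pickle,sys
import fit; from fit import *
tags=sys.argv[1].split(',')
fit.W=[pickle.load(open(f'pics/{t}.pkl','rb')) for t in tags]
fit.masks=[]
cs=[]
for w in fit.W:
    c=proj(w,[.6115,-.142,.1125])[0];cs.append(c)
    im=w['image'].astype(int);g=im.min(2);sat=im.max(2)-im.min(2)
    m=((g>95)&(sat<60)).astype(np.uint8);yy,xx=np.mgrid[:420,:560]
    m[np.hypot(xx-c[0],yy-c[1])>16]=0;fit.masks.append(m)
print([m.sum() for m in fit.masks])
def cost(u,idx):
    a=np.array([u[0]-.6095,u[1]+.1435,0])/.062;a[2]=np.sqrt(1-a@a);cc=np.array([u[0],u[1],.051+.062*a[2]]);t=0
    for i in idx:
        pts=np.vstack([hexpts(cc,a,u[2]),hexpts(cc,a,u[2],-.008)])
        d=np.abs(render(fit.W[i],pts)-fit.masks[i]);t+=d[int(cs[i][1])-40:int(cs[i][1])+40,int(cs[i][0])-40:int(cs[i][0])+40].sum()
    return t
from scipy.optimize import minimize
for idx in [[i] for i in range(len(tags))]+[list(range(len(tags)))]:
    u0=np.array([.611,-.1425,np.radians(27)])
    r=minimize(cost,u0,args=(idx,),method='Nelder-Mead',options=dict(initial_simplex=u0+np.vstack([np.zeros(3),np.diag([.002,.002,.1])])))
    print(idx,round(r.fun,1),r.x[:2].round(4),np.degrees(r.x[2]).round(1))
o=[]
for w,c in zip(fit.W,cs):
    x,y=int(c[0])-20,int(c[1])-20;o.append(cv2.resize(w['image'][y:y+40,x:x+40],(360,360),interpolation=cv2.INTER_CUBIC))
cv2.imwrite('pics/c9.png',np.hstack(o))
E
python3 ufit.py u1,u2
```

```text
t 26.2 p [ 0.6107 -0.1953  0.2383] yaw 100.32 z [-8.e-04  3.e-04 -1.e+00] F [-0.77 -0.13 -1.61] M [-0.041 -0.115  0.006] q [-27.7  31.4  79.5  -0.   69.2 -38. ] op 0.342 g 29.9
head_top [([291.9, 149.1], 0.66)]
pilot [([286.9, 145.8], 0.84), ([278.3, 262.2], 0.55)]
[ 0.6099 -0.1428  0.087   0.085   0.      0.    ] lean 6.97 [-0.9  1.  -0.9  0.5  3.3 -0.8 -0.6  1.5  2.2  0.5 -1.7 -0.1]
[ 0.6102 -0.143   0.086   0.0853  0.3395  0.547 ] lean 6.94 [-1.1  0.7 -1.1  0.2  2.8 -1.  -1.1  1.2  2.2 -0.2 -1.7 -0.8]
head 0.6155011614033113 -0.13771792938704963
[np.uint64(309), np.uint64(317)]
[0] 18.3 [ 0.6111 -0.1433] 25.8
[1] 16.2 [ 0.6112 -0.1431] 20.1
[0, 1] 33.1 [ 0.6112 -0.1432] 20.2
```

View pics/c9.png

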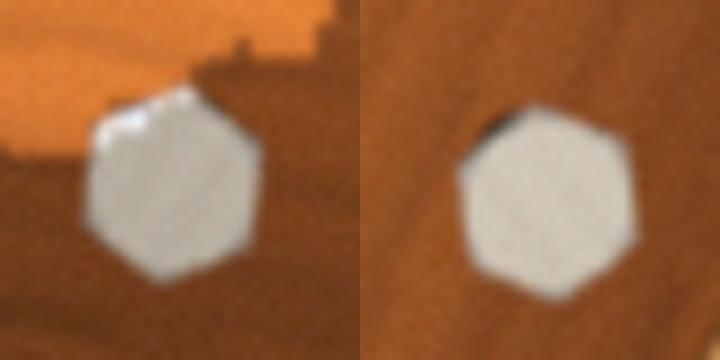

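Crops: head is nearly centred over the hole, with only a sliver of dark hole visible in the second. Fitted head at (0.6112, −0.1432) in both views. I'll refine the pilot position numerically from the earlier leaning pictures.

```bash
cat > pfit.py <<'E'
import pickle
from h import *
from fit import hexpts
from scipy.optimize import minimize
T=['s2','s3','s4','u1','u2'];W=[pickle.load(open(f'pics/{t}.pkl','rb')) for t in T]
S=[0,0,0,1,1]
pil=np.array([.6095,-.1433,.063]);M=[];B=[]
for w,s in zip(W,S):
    c=proj(w,[.612,-.141,.09])[0];x,y=int(c[0])-24,int(c[1])-24;B.append((x,y))
    im=w['image'][y:y+48,x:x+48].astype(float);mx=im.max(2);sat=(mx-im.min(2))/np.maximum(mx,1)
    m=(sat<.42)
    n,l,st_,ce=cv2.connectedComponentsWithStats(m.astype(np.uint8),connectivity=4)
    hc=proj(w,[.6145,-.138,.1125] if not s else [.6112,-.1432,.1125])[0]-[x,y];k=l[int(round(hc[1])),int(round(hc[0]))]
    M.append(l==k)
print([m.sum() for m in M])
q=np.arange(16)*np.pi/8
def circ(c,r): return np.c_[c[0]+r*np.cos(q),c[1]+r*np.sin(q),np.full(16,c[2])]
def cost(u,idx,show=False):
    piv=np.array([u[0],u[1],.051]);t=0
    for i in idx:
        h=u[2:4] if not S[i] else u[4:6]
        a=np.array([h[0]-u[0],h[1]-u[1],0])/.062;a[2]=np.sqrt(max(.5,1-a@a));c=piv+.062*a
        th=u[6]
        ps=[np.vstack([hexpts(c,a,th),hexpts(c,a,th,-.008)]),np.vstack([circ(c-.008*a,u[7]),circ(piv+.012*a/a[2],u[7])]),circ(piv+[0,0,.012],u[8])]
        m=np.zeros((192,192),np.uint8)
        for p in ps: cv2.fillConvexPoly(m,cv2.convexHull(((proj(W[i],p)-B[i]+.5)*64).astype(np.int32)),1,shift=4)
        r=cv2.resize(m*255,(48,48),interpolation=cv2.INTER_AREA)/255.
        t+=np.abs(r-M[i]).sum()
        if show: print(T[i],np.abs(r-M[i]).sum().round(1),end=' ')
    return t
u0=np.array([.6095,-.1433,.6145,-.138,.6112,-.1432,np.radians(24),.005,.0055])
dl=np.array([.0015,.0015,.001,.001,.001,.001,.07,.001,.001])
for idx in([0,1,2,3,4],[0,1,2],[0,1],[1,2],[0,2]):
    for sg in(1,-1):
        r=minimize(cost,u0,args=(idx,),method='Nelder-Mead',options=dict(initial_simplex=u0+np.vstack([np.zeros(9),np.diag(sg*dl)]),maxiter=900,maxfev=900))
        print(idx,round(r.fun,1),(r.x*1000).round(2)[[0,1,2,3,4,5,7,8]],np.degrees(r.x[6]).round(1))
    cost(r.x,idx,True);print()
E
timeout 500 python3 pfit.py 2>&1 | grep -v lean | grep -v '^head'
```

```text
[np.int64(428), np.int64(457), np.int64(378), np.int64(328), np.int64(324)]
[0, 1, 2, 3, 4] 122.9 [ 610.26 -142.69  614.58 -137.99  611.12 -143.22    5.78    5.16] 23.4
[0, 1, 2, 3, 4] 124.7 [ 610.02 -142.76  614.69 -138.05  611.06 -143.29    5.95    4.34] 22.6
s2 24.7 s3 30.3 s4 30.6 u1 21.2 u2 17.9 
[0, 1, 2] 80.5 [ 610.18 -142.95  614.58 -137.99  610.53 -143.41    5.98    4.43] 26.4
[0, 1, 2] 82.7 [ 610.08 -142.79  614.68 -138.07  610.53 -144.18    5.91    4.66] 25.5
s2 23.0 s3 29.0 s4 30.7 
[0, 1] 51.3 [ 610.27 -142.84  614.71 -138.04  609.98 -143.22    5.9     5.02] 26.5
[0, 1] 51.0 [ 610.34 -143.03  614.69 -138.08  610.34 -144.63    6.07    4.28] 25.7
s2 22.8 s3 28.2 
[1, 2] 55.9 [ 610.3  -143.01  614.49 -137.91  610.97 -143.25    5.9     4.22] 25.9
[1, 2] 56.1 [ 610.3  -142.9   614.52 -137.89  610.62 -144.5     5.81    4.74] 24.8
s3 29.6 s4 26.5 
[0, 2] 51.2 [ 609.97 -142.68  614.49 -138.02  610.92 -142.98    6.02    3.84] 26.8
[0, 2] 51.9 [ 610.21 -142.74  614.5  -138.01  610.72 -144.34    6.02    5.1 ] 25.3
s2 24.4 s4 27.5
```

Pilot ≈ (0.6102, −0.1428), so the screw is within ~1° of square already. Reseat vertically, with a final nudge of the head in −x.

```bash
python3 - <<'E'
from h import *
st();plan([.6108,-.1431,.230],down(176),n=11)
E
```

```text
t 26.3 p [ 0.6108 -0.1953  0.2382] yaw 100.29 z [-8.e-04  3.e-04 -1.e+00] F [-0.19  0.27 -1.81] M [-0.069 -0.138 -0.01 ] q [-27.7  31.4  79.5  -0.   69.2 -38. ] op 0.342 g 29.9
11 rows
[[4.7, 0.9, 0.7, -0.0, -0.0001, -0.1201], [4.5, 1.4, 0.7, -0.0, -0.0001, -0.1201], [4.3, 1.9, 0.7, -0.0, -0.0001, -0.1201], [4.1, 2.4, 0.7, -0.0, -0.0001, -0.1201], [3.7, 2.9, 0.7, -0.0, -0.0001, -0.1201]]
[[3.4, 3.3, 0.7, -0.0, -0.0001, -0.1201], [2.9, 3.7, 0.7, -0.0, -0.0001, -0.1201], [2.5, 4.0, 0.7, -0.0, -0.0001, -0.1201], [2.0, 4.3, 0.7, -0.0, -0.0001, -0.1201], [1.4, 4.5, 0.7, -0.0, -0.0001, -0.1201]]
[[0.9, 4.7, 0.7, -0.0, -0.0001, -0.1201]]
```

Call:
play_rows(
  moves=[
    [[4.7,0.9,0.7,0,0,-0.12],[4.5,1.4,0.7,0,0,-0.12],[4.3,1.9,0.7,0,0,-0.12],[4.1,2.4,0.7,0,0,-0.12],[3.7,2.9,0.7,0,0,-0.12]],
  ],
)

```text
time_s: 26.8
position: [0.6107, -0.1715, 0.2346]
tcp_rot: [[-0.706, 0.708, -0.001], [0.708, 0.706, 0.0], [0.001, -0.0, -1.0]]
force: [0.8, 0.2, -1.7]
opening: 0.342
grasp_force: 29.9
```

Call:
play_rows(
  moves=[
    [[3.4,3.3,0.7,0,0,-0.12],[2.9,3.7,0.7,0,0,-0.12],[2.5,4,0.7,0,0,-0.12],[2,4.3,0.7,0,0,-0.12],[1.4,4.5,0.7,0,0,-0.12]],
  ],
)

```text
time_s: 27.3
position: [0.6107, -0.1479, 0.2311]
tcp_rot: [[-0.983, 0.185, -0.001], [0.185, 0.983, 0.0], [0.001, 0.0, -1.0]]
force: [0.4, -0.8, -1.7]
opening: 0.342
grasp_force: 29.9
```

Call:
play_rows(
  moves=[
    [[0.9,4.7,0.7,0,0,-0.12],[0,0,0,0,0,0],[0,0,0,0,0,0],[0,0,0,0,0,0]],
  ],
)

```text
time_s: 27.7
position: [0.6108, -0.1437, 0.2306]
tcp_rot: [[-0.997, 0.074, -0.001], [0.074, 0.997, 0.0], [0.001, -0.0, -1.0]]
force: [0.5, 0.1, -1.7]
opening: 0.345
grasp_force: 29.9
```

```bash
python3 - <<'E'
from h import *
st();plan([.6108,-.1431,.216],down(176),n=4)
E
```

```text
t 27.7 p [ 0.6108 -0.1437  0.2306] yaw 175.77 z [-7.e-04  0.e+00 -1.e+00] F [ 0.46  0.08 -1.69] M [ 0.077 -0.15  -0.009] q [ -23.4   30.8   82.    -0.    67.2 -109.2] op 0.345 g 29.9
4 rows
[[0.0, 0.1, 3.6, -0.0, -0.0002, -0.001], [0.0, 0.1, 3.6, -0.0, -0.0002, -0.001], [0.0, 0.1, 3.6, -0.0, -0.0002, -0.001], [0.0, 0.1, 3.6, -0.0, -0.0002, -0.001]]
```

Call:
play_rows(
  moves=[
    [[0,0.2,4,0,0,0],[0,0.2,4,0,0,0],[0,0.2,4,0,0,0],[0,0,4,0,0,0],[0,0,2,0,0,0]],
  ],
)

```text
time_s: 28.2
position: [0.6104, -0.1428, 0.2117]
tcp_rot: [[-0.997, 0.073, -0.002], [0.073, 0.997, 0.001], [0.002, 0.0, -1.0]]
force: [-0.8, 0.3, -2.3]
opening: 0.341
grasp_force: 29.9
```

Call:
play_rows(
  moves=[
    [[0,0,1.5,0,0,0],[0,0,1.5,0,0,0],[0,0,1.5,0,0,0],[0,0,0,0,0,0]],
  ],
)

```text
time_s: 28.6
position: [0.611, -0.1429, 0.2081]
tcp_rot: [[-0.997, 0.072, -0.0], [0.072, 0.997, 0.0], [0.0, 0.0, -1.0]]
force: [1.3, 0.2, -1.1]
opening: 0.341
grasp_force: 29.9
```

```bash
python3 rel.py
```

```text
head in tool rel. mouth (mm) [-3.09  5.15 -3.47] F tool [-1.26  0.27  1.07] yaw 175.9 axis [ 2.e-04 -1.e-04  1.e+00]
t 28.6 p [ 0.611  -0.1429  0.2081] yaw 175.85 z [-2.e-04  1.e-04 -1.e+00] F [ 1.27  0.18 -1.07] M [ 0.087 -0.249 -0.023] q [ -23.4   32.2   83.4    0.    64.4 -109.2] op 0.341 g 29.9
```

Call:
play_rows(
  moves=[
    [[0,0,1.5,0,0,0],[0,0,1.5,0,0,0],[0,0,1.5,0,0,0],[0,0,1.5,0,0,0],[0,0,0,0,0,0]],
  ],
)

```text
time_s: 29.1
position: [0.611, -0.1429, 0.2019]
tcp_rot: [[-0.997, 0.072, -0.0], [0.072, 0.997, 0.0], [0.0, 0.0, -1.0]]
force: [2.6, 0.6, -0.9]
opening: 0.338
grasp_force: 29.9
```

```bash
python3 rel.py
```

```text
head in tool rel. mouth (mm) [-3.01  5.13 -9.58] F tool [-2.51  0.83  0.87] yaw 175.8 axis [ 0.e+00 -2.e-04  1.e+00]
t 29.1 p [ 0.611  -0.1429  0.2019] yaw 175.85 z [-0.e+00  2.e-04 -1.e+00] F [ 2.56  0.64 -0.87] M [ 0.21  -0.495 -0.075] q [ -23.4   32.6   83.7    0.    63.7 -109.2] op 0.338 g 29.9
```

Call:
play_rows(
  moves=[
    [[-0.5,0,0,0,0,0],[0,0,0,0,0,0]],
  ],
)

```text
time_s: 29.3
position: [0.6112, -0.143, 0.202]
tcp_rot: [[-0.997, 0.072, -0.001], [0.072, 0.997, 0.0], [0.001, 0.0, -1.0]]
force: [1.2, 0.9, -1.8]
opening: 0.343
grasp_force: 29.9
```

```bash
python3 rel.py|grep -o "p \[.*q"
```

```text
p [ 0.6112 -0.143   0.202 ] yaw 175.85 z [-9.e-04  2.e-04 -1.e+00] F [ 1.25  0.89 -1.81] M [ 0.191 -0.392 -0.008] q
```

Call:
play_rows(
  moves=[
    [[-0.5,0,0,0,0,0],[0,0,0,0,0,0]],
  ],
)

```text
time_s: 29.5
position: [0.6115, -0.1429, 0.2019]
tcp_rot: [[-0.997, 0.072, -0.001], [0.072, 0.997, 0.0], [0.001, 0.0, -1.0]]
force: [0.8, 0.3, -0.3]
opening: 0.342
grasp_force: 29.9
```

```bash
python3 rel.py|grep -o "p \[.*q"
```

```text
p [ 0.6115 -0.1429  0.2019] yaw 175.86 z [-1.4e-03  3.0e-04 -1.0e+00] F [ 0.81  0.33 -0.28] M [ 0.128 -0.321  0.033] q
```

Call:
play_rows(
  moves=[
    [[-0.5,0,0,0,0,0],[0,0,0,0,0,0]],
  ],
)

```text
time_s: 29.7
position: [0.6118, -0.1429, 0.2018]
tcp_rot: [[-0.997, 0.072, -0.002], [0.072, 0.997, 0.0], [0.002, 0.0, -1.0]]
force: [0.7, 0.4, -1.5]
opening: 0.339
grasp_force: 29.9
```

```bash
python3 rel.py|grep -o "p \[.*q"
```

```text
p [ 0.6118 -0.1429  0.2018] yaw 175.86 z [-1.9e-03  4.0e-04 -1.0e+00] F [ 0.71  0.36 -1.5 ] M [ 0.206 -0.224  0.063] q
```

Call:
play_rows(
  moves=[
    [[-0.4,0,0,0,0,0],[0,0,0,0,0,0]],
  ],
)

```text
time_s: 29.9
position: [0.6121, -0.1429, 0.2018]
tcp_rot: [[-0.997, 0.072, -0.002], [0.072, 0.997, 0.0], [0.002, 0.0, -1.0]]
force: [-0.0, 0.6, -1.4]
opening: 0.342
grasp_force: 29.9
```

```bash
python3 rel.py|grep -o "p \[.*q"
```

```text
p [ 0.6121 -0.1429  0.2018] yaw 175.86 z [-2.1e-03  5.0e-04 -1.0e+00] F [-0.03  0.62 -1.37] M [ 0.163 -0.07  -0.007] q
```

Call:
play_rows(
  moves=[
    [[-0.5,0,0,0,0,0],[0,0,0,0,0,0]],
  ],
)

```text
time_s: 30.1
position: [0.6125, -0.143, 0.2018]
tcp_rot: [[-0.997, 0.072, -0.002], [0.072, 0.997, 0.001], [0.002, 0.0, -1.0]]
force: [-0.7, 1.0, -1.3]
opening: 0.342
grasp_force: 29.9
```

```bash
python3 rel.py|grep -o "p \[.*q"
```

```text
p [ 0.6125 -0.143   0.2018] yaw 175.86 z [-2.4e-03  5.0e-04 -1.0e+00] F [-0.69  1.02 -1.26] M [ 0.141  0.157 -0.043] q
```

Call:
play_rows(
  moves=[
    [[-0.5,0,0,0,0,0],[0,0,0,0,0,0]],
  ],
)

```text
time_s: 30.3
position: [0.6129, -0.143, 0.2018]
tcp_rot: [[-0.997, 0.072, -0.003], [0.072, 0.997, 0.001], [0.003, 0.0, -1.0]]
force: [-1.8, 0.3, -0.9]
opening: 0.344
grasp_force: 29.9
```

```bash
python3 rel.py|grep -o "p \[.*q"
```

```text
p [ 0.6129 -0.143   0.2018] yaw 175.86 z [-2.7e-03  6.0e-04 -1.0e+00] F [-1.79  0.27 -0.87] M [ 0.14   0.325 -0.019] q
```

Call:
play_rows(
  moves=[
    [[-0.5,0,0,0,0,0],[0,0,0,0,0,0]],
  ],
)

```text
time_s: 30.5
position: [0.6133, -0.143, 0.2017]
tcp_rot: [[-0.997, 0.072, -0.003], [0.072, 0.997, 0.001], [0.003, 0.0, -1.0]]
force: [-1.7, -0.0, -1.3]
opening: 0.343
grasp_force: 29.9
```

```bash
python3 rel.py|grep -o "p \[.*q"
```

```text
p [ 0.6133 -0.143   0.2017] yaw 175.86 z [-2.9e-03  6.0e-04 -1.0e+00] F [-1.71 -0.03 -1.32] M [0.115 0.559 0.021] q
```

Call:
play_rows(
  moves=[
    [[1,0,0,0,0,0],[1,0,0,0,0,0],[1,0,0,0,0,0],[1,0,0,0,0,0],[0,0,0,0,0,0]],
  ],
)

```text
time_s: 31.0
position: [0.6111, -0.143, 0.2024]
tcp_rot: [[-0.997, 0.073, 0.002], [0.073, 0.997, -0.0], [-0.002, -0.0, -1.0]]
force: [1.9, -0.2, -1.8]
opening: 0.342
grasp_force: 29.9
```

Call:
play_rows(
  moves=[
    [[0.5,0,0,0,0,0],[0.5,0,0,0,0,0],[0,0,0,0,0,0]],
  ],
)

```text
time_s: 31.3
position: [0.6102, -0.143, 0.2025]
tcp_rot: [[-0.997, 0.073, 0.002], [0.073, 0.997, -0.0], [-0.002, -0.0, -1.0]]
force: [2.4, 0.6, -2.9]
opening: 0.342
grasp_force: 29.9
```

```bash
python3 rel.py|grep -o "p \[.*q"
```

```text
p [ 0.6102 -0.143   0.2025] yaw 175.84 z [ 2.2e-03 -4.0e-04 -1.0e+00] F [ 2.43  0.56 -2.87] M [ 0.191 -0.857 -0.035] q
```

Call:
play_rows(
  moves=[
    [[0.5,0,0,0,0,0],[0.5,0,0,0,0,0],[0,0,0,0,0,0]],
  ],
)

```text
time_s: 31.6
position: [0.609, -0.1429, 0.2024]
tcp_rot: [[-0.997, 0.072, 0.002], [0.072, 0.997, -0.0], [-0.002, -0.0, -1.0]]
force: [4.8, 0.5, -0.9]
opening: 0.344
grasp_force: 29.9
```

```bash
python3 rel.py|grep -o "p \[.*q"
```

```text
p [ 0.609  -0.1429  0.2024] yaw 175.85 z [ 1.7e-03 -3.0e-04 -1.0e+00] F [ 4.8   0.5  -0.91] M [ 0.218 -1.213  0.004] q
```

Call:
play_rows(
  moves=[
    [[0.4,0,0,0,0,0],[0.4,0,0,0,0,0],[0,0,0,0,0,0]],
  ],
)

```text
time_s: 31.9
position: [0.6076, -0.1427, 0.2023]
tcp_rot: [[-0.997, 0.072, 0.0], [0.072, 0.997, 0.0], [-0.0, 0.0, -1.0]]
force: [4.9, 0.7, -1.0]
opening: 0.345
grasp_force: 29.9
```

```bash
python3 rel.py|grep -o "p \[.*q"
```

```text
p [ 0.6076 -0.1427  0.2023] yaw 175.84 z [ 2.e-04  2.e-04 -1.e+00] F [ 4.86  0.74 -0.98] M [ 0.309 -1.243  0.004] q
```

Call:
play_rows(
  moves=[
    [[-0.5,0,0,0,0,0],[-0.5,0,0,0,0,0],[-0.5,0,0,0,0,0],[0,0,0,0,0,0]],
  ],
)

```text
time_s: 32.3
position: [0.6084, -0.1426, 0.202]
tcp_rot: [[-0.997, 0.072, -0.002], [0.072, 0.997, 0.0], [0.002, 0.0, -1.0]]
force: [3.0, 0.4, 1.0]
opening: 0.348
grasp_force: 29.9
```

```bash
python3 rel.py|grep -o "p \[.*q"
```

```text
p [ 0.6084 -0.1426  0.202 ] yaw 175.86 z [-2.e-03  5.e-04 -1.e+00] F [3.04 0.42 0.97] M [ 0.396 -0.892 -0.065] q
```

Call:
play_rows(
  moves=[
    [[-0.6,0,0,0,0,0],[-0.6,0,0,0,0,0],[-0.6,0,0,0,0,0],[-0.6,0,0,0,0,0],[0,0,0,0,0,0]],
  ],
)

```text
time_s: 32.8
position: [0.61, -0.1427, 0.2013]
tcp_rot: [[-0.997, 0.072, -0.004], [0.072, 0.997, 0.001], [0.004, 0.001, -1.0]]
force: [-0.7, 1.0, 0.1]
opening: 0.342
grasp_force: 29.9
```

```bash
python3 rel.py|grep -o "p \[.*q"
```

```text
p [ 0.61   -0.1427  0.2013] yaw 175.87 z [-0.0042  0.001  -1.    ] F [-0.74  0.98  0.11] M [ 0.404 -0.146  0.022] q
```

Call:
play_rows(
  moves=[
    [[0,0.4,-1,0,0,0],[0,0.3,-3,0,0,0],[0,0,-5,0,0,0],[0,0,-10,0,0,0],[0,0,-17,0,0,0]],
  ],
)

```text
time_s: 33.3
position: [0.6107, -0.1423, 0.2381]
tcp_rot: [[-0.997, 0.072, -0.003], [0.072, 0.997, 0.001], [0.003, 0.0, -1.0]]
force: [0.2, 0.4, -2.3]
opening: 0.344
grasp_force: 29.9
```

Call:
play_rows(
  moves=[
    [[-15,0,0,0,0,0],[-20,0,0,0,0,0],[-15,0,0,0,0,0],[0,0,0,0,0,0],[0,0,0,0,0,0]],
  ],
)

```text
time_s: 33.8
position: [0.6607, -0.1459, 0.2383]
tcp_rot: [[-0.997, 0.072, -0.001], [0.072, 0.997, 0.0], [0.001, -0.0, -1.0]]
force: [0.7, 0.7, -1.7]
opening: 0.343
grasp_force: 29.9
```

```bash
python3 look.py u3 head_top,pilot; sed -i 's/\.6115,-\.142,/.6102,-.1428,/' ufit.py; python3 ufit.py u3,u1 | grep '^\['; python3 - <<'E'
# socket outline in tool frame: u1 vs u3 image difference near the driver
from h import *
import pickle
a,b=[cv2.cvtColor(pickle.load(open(f'pics/{t}.pkl','rb'))['image'],cv2.COLOR_BGR2GRAY) for t in('u1','u3')]
T=a[205:300,245:320]
m=cv2.matchTemplate(b[195:310,235:330],T,cv2.TM_CCOEFF_NORMED);i=np.unravel_index(m.argmax(),m.shape);print('driver shift px (row,col)',np.array(i)-10,m.max(),m[9:12,9:12].round(3))
E
```

```text
t 33.85 p [ 0.6603 -0.1458  0.2381] yaw 175.86 z [-2.e-03  3.e-04 -1.e+00] F [-0.01 -0.18 -1.09] M [ 0.05  -0.108 -0.004] q [ -21.9   34.3   73.9   -0.    71.9 -107.7] op 0.345 g 29.9
head_top [([283.7, 151.4], 0.62), ([279.7, 224.3], 0.59)]
pilot [([279.9, 149.9], 0.72)]
[ 0.6099 -0.1428  0.087   0.085   0.      0.    ] lean 6.97 [-0.9  1.  -0.9  0.5  3.3 -0.8 -0.6  1.5  2.2  0.5 -1.7 -0.1]
[ 0.6102 -0.143   0.086   0.0853  0.3395  0.547 ] lean 6.94 [-1.1  0.7 -1.1  0.2  2.8 -1.  -1.1  1.2  2.2 -0.2 -1.7 -0.8]
[np.uint64(317), np.uint64(309)]
[0] 18.5 [ 0.6086 -0.1427] 15.2
[1] 18.3 [ 0.6111 -0.1433] 25.8
[0, 1] 110.3 [ 0.6102 -0.1431] 27.4
driver shift px (row,col) [0 0] 0.99862194 [[0.97  0.985 0.971]
 [0.982 0.999 0.982]
 [0.972 0.986 0.97 ]]
```

Head now at (0.6086, −0.1427), the nudge went ~1.6 mm too far; I'll reseat and nudge back with measured steps.

Call:
play_rows(
  moves=[
    [[15,0,0,0,0,0],[20,-0.4,0,0,0,0],[16,0,3,0,0,0],[0,0,3,0,0,0],[0,0,0,0,0,0]],
  ],
)

```text
time_s: 34.45
position: [0.6101, -0.1427, 0.232]
tcp_rot: [[-0.997, 0.073, -0.001], [0.073, 0.997, 0.0], [0.001, 0.0, -1.0]]
force: [0.4, -0.0, -1.4]
opening: 0.344
grasp_force: 29.9
```

```bash
python3 rel.py|grep -o "p \[.*q"
```

```text
p [ 0.6101 -0.1427  0.232 ] yaw 175.83 z [-6.e-04  2.e-04 -1.e+00] F [ 0.37 -0.04 -1.36] M [ 0.101 -0.152 -0.004] q
```

Call:
play_rows(
  moves=[
    [[0.4,0,4,0,0,0],[0.3,0,4,0,0,0],[0,0,4,0,0,0],[0,0,4,0,0,0],[0,0,3,0,0,0]],
  ],
)

```text
time_s: 34.95
position: [0.6095, -0.1424, 0.2123]
tcp_rot: [[-0.997, 0.072, -0.002], [0.072, 0.997, 0.001], [0.002, 0.0, -1.0]]
force: [-0.2, -0.6, -2.3]
opening: 0.344
grasp_force: 29.9
```

Call:
play_rows(
  moves=[
    [[0,0,1.5,0,0,0],[0,0,1.5,0,0,0],[0,0,1.5,0,0,0],[0,0,1.5,0,0,0],[0,0,0,0,0,0]],
  ],
)

```text
time_s: 35.45
position: [0.6095, -0.1424, 0.2069]
tcp_rot: [[-0.997, 0.072, -0.001], [0.072, 0.997, 0.0], [0.001, 0.0, -1.0]]
force: [-0.6, 0.4, -2.2]
opening: 0.342
grasp_force: 29.9
```

```bash
python3 rel.py|grep -o "p \[.*q"
```

```text
p [ 0.6095 -0.1424  0.2069] yaw 175.85 z [-9.e-04  4.e-04 -1.e+00] F [-0.57  0.45 -2.24] M [ 0.149 -0.159 -0.015] q
```

Call:
play_rows(
  moves=[
    [[0,0,1.5,0,0,0],[0,0,1.5,0,0,0],[0,0,1.5,0,0,0],[0,0,0,0,0,0]],
  ],
)

```text
time_s: 35.85
position: [0.6095, -0.1424, 0.2023]
tcp_rot: [[-0.997, 0.072, -0.001], [0.072, 0.997, 0.0], [0.001, 0.0, -1.0]]
force: [0.5, 0.3, -1.0]
opening: 0.343
grasp_force: 29.9
```

```bash
python3 rel.py|grep -o "p \[.*q"
```

```text
p [ 0.6095 -0.1424  0.2023] yaw 175.85 z [-9.e-04  5.e-04 -1.e+00] F [ 0.49  0.25 -1.01] M [ 0.245 -0.23   0.003] q
```

Call:
play_rows(
  moves=[
    [[-0.8,0,0,0,0,0],[-0.8,0,0,0,0,0],[-0.8,0,0,0,0,0],[-0.8,0,0,0,0,0],[0,0,0,0,0,0]],
  ],
)

```text
time_s: 36.35
position: [0.6115, -0.1425, 0.2022]
tcp_rot: [[-0.997, 0.072, -0.004], [0.072, 0.997, 0.001], [0.004, 0.001, -1.0]]
force: [-3.2, 0.2, -1.2]
opening: 0.339
grasp_force: 29.9
```

```bash
python3 rel.py|grep -o "p \[.*q"
```

```text
p [ 0.6115 -0.1425  0.2022] yaw 175.87 z [-4.e-03  8.e-04 -1.e+00] F [-3.15  0.16 -1.19] M [0.28  0.796 0.059] q
```

Call:
play_rows(
  moves=[
    [[-0.5,0,0,0,0,0],[-0.5,0,0,0,0,0],[0,0,0,0,0,0]],
  ],
)

```text
time_s: 36.65
position: [0.6132, -0.1428, 0.2023]
tcp_rot: [[-0.997, 0.072, -0.002], [0.072, 0.997, 0.0], [0.002, 0.0, -1.0]]
force: [-4.4, -0.7, -0.2]
opening: 0.34
grasp_force: 29.9
```

```bash
python3 rel.py|grep -o "p \[.*q"
```

```text
p [ 0.6132 -0.1428  0.2023] yaw 175.86 z [-2.2e-03  4.0e-04 -1.0e+00] F [-4.41 -0.67 -0.19] M [0.278 0.991 0.024] q
```

Call:
play_rows(
  moves=[
    [[0.6,0,0,0,0,0],[0.6,0,0,0,0,0],[0.6,0,0,0,0,0],[0.6,0,0,0,0,0],[0,0,0,0,0,0]],
  ],
)

```text
time_s: 37.15
position: [0.612, -0.1428, 0.2027]
tcp_rot: [[-0.997, 0.072, 0.001], [0.072, 0.997, -0.0], [-0.001, -0.0, -1.0]]
force: [-0.6, 0.6, -1.4]
opening: 0.341
grasp_force: 29.9
```

```bash
python3 rel.py|grep -o "p \[.*q"
```

```text
p [ 0.612  -0.1428  0.2027] yaw 175.84 z [ 1.1e-03 -2.0e-04 -1.0e+00] F [-0.55  0.56 -1.44] M [ 0.189  0.224 -0.062] q
```

Call:
play_rows(
  moves=[
    [[0.4,0,0,0,0,0],[0.2,0,0,0,0,0],[0,0,0,0,0,0]],
  ],
)

```text
time_s: 37.45
position: [0.6114, -0.1428, 0.2027]
tcp_rot: [[-0.997, 0.072, 0.001], [0.072, 0.997, -0.0], [-0.001, -0.0, -1.0]]
force: [-0.3, 0.3, -1.1]
opening: 0.345
grasp_force: 29.9
```

```bash
python3 rel.py|grep -o "p \[.*q"
```

```text
p [ 0.6114 -0.1428  0.2027] yaw 175.85 z [ 1.e-03 -2.e-04 -1.e+00] F [-0.26  0.27 -1.13] M [ 0.181 -0.038 -0.017] q
```

Head is now ≈ (0.6104, −0.1428), square to within the estimate. Seat and press to about 10 N.

Call:
play_rows(
  moves=[
    [[0.3,0,1,0,0,0],[0,0,1,0,0,0],[0,0,1,0,0,0],[0,0,1,0,0,0],[0,0,0,0,0,0]],
  ],
)

```text
time_s: 37.95
position: [0.6109, -0.1427, 0.1986]
tcp_rot: [[-0.997, 0.072, 0.0], [0.072, 0.997, -0.0], [-0.0, -0.0, -1.0]]
force: [0.7, 1.0, -1.7]
opening: 0.341
grasp_force: 29.9
```

Call:
play_rows(
  moves=[
    [[0,0,0.6,0,0,0],[0,0,0.6,0,0,0],[0,0,0,0,0,0]],
  ],
)

```text
time_s: 38.25
position: [0.6109, -0.1427, 0.1978]
tcp_rot: [[-0.997, 0.072, 0.0], [0.072, 0.997, -0.0], [-0.0, -0.0, -1.0]]
force: [0.8, 1.2, 1.8]
opening: 0.343
grasp_force: 29.9
```

```bash
python3 rel.py|grep -o "p \[.*q"
```

```text
p [ 0.6109 -0.1427  0.1978] yaw 175.85 z [ 5.e-04 -1.e-04 -1.e+00] F [0.8  1.24 1.78] M [ 0.332 -0.386 -0.024] q
```

Call:
play_rows(
  moves=[
    [[0,0,0.5,0,0,0],[0,0,0.5,0,0,0],[0,0,0.4,0,0,0],[0,0,0,0,0,0]],
  ],
)

```text
time_s: 38.65
position: [0.611, -0.1427, 0.1969]
tcp_rot: [[-0.997, 0.072, 0.001], [0.072, 0.997, -0.0], [-0.001, -0.0, -1.0]]
force: [-0.2, 0.7, 5.6]
opening: 0.343
grasp_force: 29.9
```

```bash
python3 rel.py|grep -o "p \[.*q"
```

```text
p [ 0.611  -0.1427  0.1969] yaw 175.86 z [ 9.e-04 -4.e-04 -1.e+00] F [-0.16  0.73  5.62] M [ 0.397 -0.282 -0.074] q
```

Call:
play_rows(
  moves=[
    [[0,0,0.3,0,0,0.04],[0,-0.08,0.05,0,0,0.1],[0,-0.08,0.08,0,0,0.1],[0,-0.08,0.08,0,0,0.1]],
  ],
)

```text
time_s: 39.05
position: [0.6108, -0.1431, 0.1967]
tcp_rot: [[-0.915, 0.404, 0.001], [0.404, 0.915, -0.001], [-0.001, -0.0, -1.0]]
force: [0.6, 0.8, 6.3]
opening: 0.344
grasp_force: 29.9
```

```bash
python3 rel.py|grep -o "p \[.*q"
```

```text
p [ 0.6108 -0.1431  0.1967] yaw 156.15 z [ 6.e-04 -6.e-04 -1.e+00] F [0.57 0.75 6.29] M [ 0.374 -0.211  0.041] q
```

Call:
play_rows(
  moves=[
    [[0,-0.08,0.12,0,0,0.1],[0,-0.08,0.12,0,0,0.1],[0,-0.08,0.12,0,0,0.1],[0,-0.08,0.1,0,0,0.1],[0,-0.08,0.1,0,0,0.1]],
  ],
)

```text
time_s: 39.55
position: [0.6107, -0.1432, 0.1963]
tcp_rot: [[-0.609, 0.793, 0.001], [0.793, 0.609, -0.0], [-0.001, 0.001, -1.0]]
force: [0.8, 1.5, 6.5]
opening: 0.346
grasp_force: 29.9
```

```bash
python3 rel.py|grep -o "p \[.*q"
```

```text
p [ 0.6107 -0.1432  0.1963] yaw 127.51 z [ 1.1e-03 -4.0e-04 -1.0e+00] F [0.77 1.47 6.54] M [ 0.377 -0.234  0.128] q
```

Call:
play_rows(
  moves=[
    [[0,-0.08,0.12,0,0,0.1],[0,-0.08,0.12,0,0,0.1],[0,-0.08,0.12,0,0,0.1],[0,-0.08,0.1,0,0,0.1],[0,-0.08,0.1,0,0,0.1]],
  ],
)

```text
time_s: 40.05
position: [0.6105, -0.1434, 0.1958]
tcp_rot: [[-0.154, 0.988, 0.002], [0.988, 0.154, -0.001], [-0.001, 0.001, -1.0]]
force: [-0.2, 0.6, 7.1]
opening: 0.339
grasp_force: 29.9
```

```bash
python3 rel.py|grep -o "p \[.*q"
```

```text
p [ 0.6105 -0.1434  0.1958] yaw 98.86 z [ 1.5e-03 -5.0e-04 -1.0e+00] F [-0.23  0.61  7.1 ] M [ 0.352 -0.15   0.064] q
```

Call:
play_rows(
  moves=[
    [[0,-0.08,0.12,0,0,0.1],[0,-0.08,0.12,0,0,0.1],[0,-0.08,0.12,0,0,0.1],[0,-0.08,0.1,0,0,0.1],[0,-0.08,0.1,0,0,0.1]],
  ],
)

```text
time_s: 40.55
position: [0.6102, -0.1434, 0.1954]
tcp_rot: [[0.339, 0.941, 0.002], [0.941, -0.339, -0.001], [-0.0, 0.002, -1.0]]
force: [0.5, 1.2, 7.7]
opening: 0.344
grasp_force: 29.9
```

```bash
python3 rel.py|grep -o "p \[.*q"
```

```text
p [ 0.6102 -0.1434  0.1954] yaw 70.21 z [ 1.6e-03 -6.0e-04 -1.0e+00] F [0.54 1.25 7.66] M [ 0.319 -0.153  0.07 ] q
```

Call:
play_rows(
  moves=[
    [[0,-0.08,0.1,0,0,0.1],[0,-0.08,0.1,0,0,0.1],[0,-0.08,0.1,0,0,0.1],[0,-0.08,0.1,0,0,0.1],[0,-0.08,0.1,0,0,0.1]],
  ],
)

```text
time_s: 41.05
position: [0.6098, -0.1432, 0.1949]
tcp_rot: [[0.748, 0.663, 0.002], [0.663, -0.748, -0.001], [0.001, 0.002, -1.0]]
force: [0.7, 1.4, 8.4]
opening: 0.344
grasp_force: 29.9
```

```bash
python3 rel.py|grep -o "p \[.*q"
```

```text
p [ 0.6098 -0.1432  0.1949] yaw 41.57 z [ 1.7e-03 -6.0e-04 -1.0e+00] F [0.7  1.4  8.43] M [ 0.365 -0.116  0.105] q
```

Call:
play_rows(
  moves=[
    [[0,-0.08,0.1,0,0,0.1],[0,-0.08,0.1,0,0,0.1],[0,-0.08,0.1,0,0,0.1],[0,-0.08,0.1,0,0,0.1],[0,-0.08,0.1,0,0,0.1]],
  ],
)

```text
time_s: 41.55
position: [0.6096, -0.1429, 0.1945]
tcp_rot: [[0.975, 0.224, 0.002], [0.224, -0.975, -0.001], [0.001, 0.001, -1.0]]
force: [0.5, 1.0, 8.8]
opening: 0.342
grasp_force: 29.9
```

```bash
python3 rel.py|grep -o "p \[.*q"
```

```text
p [ 0.6096 -0.1429  0.1945] yaw 12.92 z [ 1.7e-03 -6.0e-04 -1.0e+00] F [0.48 1.05 8.79] M [ 0.366 -0.095  0.112] q
```

Call:
play_rows(
  moves=[
    [[0,-0.08,0.08,0,0,0.1],[0,-0.08,0.08,0,0,0.1],[0,-0.08,0.08,0,0,0.1],[0,-0.08,0.08,0,0,0.1],[0,0,0,0,0,0]],
  ],
)

```text
time_s: 42.05
position: [0.6096, -0.1426, 0.1942]
tcp_rot: [[0.985, -0.172, 0.002], [-0.172, -0.985, -0.001], [0.002, 0.0, -1.0]]
force: [-0.2, 0.6, 8.2]
opening: 0.341
grasp_force: 29.9
```

```bash
python3 rel.py|grep -o "p \[.*q"
```

```text
p [ 0.6096 -0.1426  0.1942] yaw -9.88 z [ 1.7e-03 -6.0e-04 -1.0e+00] F [-0.16  0.57  8.24] M [ 0.409 -0.075 -0.005] q
```

Call:
play_rows(
  moves=[
    [[0,0,-1.2,0,0,0],[0,0,-1.2,0,0,-0.03],[0,0,-1,0,0,-0.03],[0,0,-2,0,0,0],[0,0,-3,0,0,0]],
  ],
)

```text
time_s: 42.55
position: [0.6087, -0.1425, 0.1999]
tcp_rot: [[0.994, -0.111, -0.001], [-0.111, -0.994, 0.0], [-0.001, -0.0, -1.0]]
force: [3.3, 0.1, -3.3]
opening: 0.342
grasp_force: 29.9
```

Call:
play_rows(
  moves=[
    [[0,0,-4,0,0,0],[0,0,-6,0,0,0],[0,0,-12,0,0,0],[0,0,-14,0,0,0],[0,0,-5,0,0,0]],
  ],
)

```text
time_s: 43.05
position: [0.6096, -0.1428, 0.2445]
tcp_rot: [[0.994, -0.111, 0.002], [-0.111, -0.994, -0.001], [0.002, 0.001, -1.0]]
force: [0.2, -0.2, -1.2]
opening: 0.343
grasp_force: 29.9
```

Call:
play_rows(
  moves=[
    [[-15,0,0,0,0,0],[-20,0,0,0,0,0],[-15,0,0,0,0,0],[0,0,0,0,0,0],[0,0,0,0,0,0]],
  ],
)

```text
time_s: 43.55
position: [0.5598, -0.1372, 0.2426]
tcp_rot: [[0.994, -0.111, 0.001], [-0.111, -0.994, -0.001], [0.001, 0.0, -1.0]]
force: [-0.1, -0.3, -1.4]
opening: 0.344
grasp_force: 29.9
```

```bash
python3 look.py v1 head_top,pilot; sed -i 's/\.051+\.062\*a\[2\]/ZP+.062*a[2]/;s/^tags=/ZP=.0485;tags=/' ufit.py; python3 ufit.py v1 | grep '^\['; python3 - <<'E'
from h import *
plan([.61,-.195,.239],down(65),n=10)
E
```

```text
t 43.6 p [ 0.5602 -0.1373  0.2425] yaw -6.36 z [ 1.2e-03 -6.0e-04 -1.0e+00] F [ 1.25  0.9  -1.57] M [ 0.069 -0.014  0.   ] q [-24.9  26.1  88.8  -0.   65.   71.5] op 0.343 g 29.9
head_top [([280.7, 150.4], 0.63)]
pilot [([279.1, 148.4], 0.88)]
[ 0.6099 -0.1428  0.087   0.085   0.      0.    ] lean 6.97 [-0.9  1.  -0.9  0.5  3.3 -0.8 -0.6  1.5  2.2  0.5 -1.7 -0.1]
[ 0.6102 -0.143   0.086   0.0853  0.3395  0.547 ] lean 6.94 [-1.1  0.7 -1.1  0.2  2.8 -1.  -1.1  1.2  2.2 -0.2 -1.7 -0.8]
[np.uint64(313)]
[0] 21.8 [ 0.6108 -0.1429] 32.6
[0] 21.8 [ 0.6108 -0.1429] 32.6
10 rows
[[5.6, 5.2, 0.3, 0.0001, -0.0, -0.1245], [4.9, 5.8, 0.3, 0.0001, -0.0, -0.1245], [4.1, 6.4, 0.3, 0.0001, -0.0, -0.1245], [3.3, 6.9, 0.3, 0.0001, -0.0, -0.1245], [2.4, 7.2, 0.3, 0.0001, -0.0, -0.1245]]
[[1.5, 7.5, 0.3, 0.0001, -0.0, -0.1245], [0.6, 7.6, 0.3, 0.0001, -0.0, -0.1245], [-0.4, 7.6, 0.3, 0.0001, -0.0, -0.1245], [-1.3, 7.5, 0.3, 0.0001, -0.0, -0.1245], [-2.2, 7.3, 0.3, 0.0001, -0.0, -0.1245]]
```

Head at (0.6108, −0.1429): within ~0.6° of square, and the screw turned ~half a turn. Returning the driver.

```bash
python3 - <<'E'
from h import *
s=bot.read_state();p=np.array(s['position']);R=np.array(s['tcp_rot'])
plan([.545,0.06,.305],down(99*.5-6.4*.5),n=8)
plan([.5057,.2911,.305],down(99),[.545,0.06,.305],down(99*.5-6.4*.5),n=8)
E
```

```text
8 rows
[[-4.6, -24.3, -7.9, 0.0001, -0.0, -0.1148], [-1.8, -24.7, -7.9, 0.0001, -0.0, -0.1148], [1.0, -24.7, -7.9, 0.0001, -0.0, -0.1148], [3.9, -24.4, -7.9, 0.0001, -0.0, -0.1148], [6.6, -23.8, -7.9, 0.0001, -0.0, -0.1148]]
[[9.3, -22.9, -7.9, 0.0001, -0.0, -0.1148], [11.9, -21.7, -7.9, 0.0001, -0.0, -0.1148], [14.3, -20.2, -7.9, 0.0001, -0.0, -0.1148]]
8 rows
[[17.5, -23.5, -0.0, 0.0, 0.0, -0.115], [20.1, -21.3, -0.0, 0.0, 0.0, -0.115], [22.4, -18.9, -0.0, 0.0, 0.0, -0.115], [24.4, -16.2, -0.0, 0.0, 0.0, -0.115], [26.1, -13.3, -0.0, 0.0, 0.0, -0.115]]
[[27.5, -10.2, -0.0, 0.0, 0.0, -0.115], [28.5, -7.0, -0.0, 0.0, 0.0, -0.115], [29.1, -3.7, -0.0, 0.0, 0.0, -0.115]]
```

Call:
play_rows(
  moves=[
    [[-4.6,-24.3,-8,0,0,-0.115],[-1.8,-24.7,-8,0,0,-0.115],[1,-24.7,-8,0,0,-0.115],[3.9,-24.4,-8,0,0,-0.115],[6.6,-23.8,-8,0,0,-0.115]],
  ],
)

```text
time_s: 44.2
position: [0.5502, -0.0127, 0.2822]
tcp_rot: [[0.892, 0.452, -0.0], [0.452, -0.892, 0.0], [-0.0, -0.0, -1.0]]
force: [0.7, -0.0, -1.9]
opening: 0.343
grasp_force: 29.9
```

Call:
play_rows(
  moves=[
    [[9.3,-22.9,-8,0,0,-0.115],[12,-21.7,-8,0,0,-0.115],[14.3,-20.2,-8,0,0,-0.115],[17.5,-23.5,0,0,0,-0.115],[20,-21.3,0,0,0,-0.115]],
  ],
)

```text
time_s: 44.7
position: [0.5348, 0.1193, 0.3063]
tcp_rot: [[0.503, 0.864, 0.001], [0.864, -0.503, 0.0], [0.001, 0.0, -1.0]]
force: [-0.1, -0.2, -1.3]
opening: 0.344
grasp_force: 29.9
```

Call:
play_rows(
  moves=[
    [[22.4,-18.9,0,0,0,-0.115],[24.4,-16.2,0,0,0,-0.115],[26,-13.3,0,0,0,-0.115],[27.5,-10.2,0,0,0,-0.115],[28.5,-7,0,0,0,-0.115]],
  ],
)

```text
time_s: 45.2
position: [0.5097, 0.2639, 0.3059]
tcp_rot: [[-0.048, 0.999, -0.0], [0.999, 0.048, 0.0], [0.0, -0.0, -1.0]]
force: [0.1, -0.7, -0.9]
opening: 0.345
grasp_force: 29.9
```

```bash
python3 - <<'E'
from h import *
st();plan([.5057,.2911,.300],down(99.06),n=4)
E
```

```text
t 45.2 p [0.5097 0.2639 0.3059] yaw 92.77 z [-5.e-04  3.e-04 -1.e+00] F [ 0.11 -0.66 -0.95] M [-0.039 -0.105 -0.01 ] q [16.2 22.1 84.6  0.  73.3 13.4] op 0.345 g 29.9
4 rows
[[6.8, -0.7, 1.5, -0.0001, -0.0001, -0.0274], [6.8, -0.5, 1.5, -0.0001, -0.0001, -0.0274], [6.9, -0.3, 1.5, -0.0001, -0.0001, -0.0274], [6.9, -0.1, 1.5, -0.0001, -0.0001, -0.0274]]
```

Call:
play_rows(
  moves=[
    [[6.8,-0.7,1.5,0,0,-0.027],[6.8,-0.5,1.5,0,0,-0.027],[6.9,-0.3,1.5,0,0,-0.027],[6.9,-0.1,1.5,0,0,-0.027],[0,0,0,0,0,0]],
  ],
)

```text
time_s: 45.7
position: [0.5055, 0.2897, 0.2996]
tcp_rot: [[-0.151, 0.989, -0.001], [0.989, 0.151, 0.0], [0.0, -0.001, -1.0]]
force: [-0.1, -1.1, -0.6]
opening: 0.342
grasp_force: 29.9
```

Call:
play_rows(
  moves=[
    [[0,0,0,0,0,0],[0,0,0,0,0,0]],
  ],
)

```text
time_s: 45.9
position: [0.5056, 0.2891, 0.3001]
tcp_rot: [[-0.15, 0.989, -0.001], [0.989, 0.15, 0.0], [0.0, -0.001, -1.0]]
force: [0.7, -0.6, -2.1]
opening: 0.343
grasp_force: 29.9
```

```bash
python3 - <<'E'
from h import *
st();plan([.5057,.2911,.225],down(99.06),n=5)
E
```

```text
t 45.9 p [0.5056 0.2891 0.3001] yaw 98.63 z [-7.e-04  0.e+00 -1.e+00] F [ 0.67 -0.57 -2.08] M [-0.027 -0.083  0.006] q [18.8 23.1 83.9  0.  73.1 10.1] op 0.343 g 29.9
5 rows
[[0.4, 0.1, 15.0, -0.0001, -0.0, -0.0015], [0.4, 0.1, 15.0, -0.0001, -0.0, -0.0015], [0.4, 0.1, 15.0, -0.0001, -0.0, -0.0015], [0.4, 0.1, 15.0, -0.0001, -0.0, -0.0015], [0.4, 0.1, 15.0, -0.0001, -0.0, -0.0015]]
```

Call:
play_rows(
  moves=[
    [[1,0.1,15,0,0,0],[1,0.1,15,0,0,0],[0,0,15,0,0,0],[0,0,15,0,0,0],[0,0,11,0,0,0]],
  ],
)

```text
time_s: 46.4
position: [0.5052, 0.2911, 0.2282]
tcp_rot: [[-0.15, 0.989, -0.002], [0.989, 0.15, -0.0], [0.0, -0.002, -1.0]]
force: [-0.3, -0.5, -1.6]
opening: 0.345
grasp_force: 29.9
```

Call:
play_rows(
  moves=[
    [[0,0,0,0,0,0],[0,0,0,0,0,0]],
  ],
)

```text
time_s: 46.6
position: [0.5056, 0.2915, 0.2292]
tcp_rot: [[-0.151, 0.989, -0.001], [0.989, 0.151, 0.0], [0.0, -0.0, -1.0]]
force: [0.8, -0.5, -1.1]
opening: 0.343
grasp_force: 29.9
```

```bash
python3 - <<'E'
from h import *
st();plan([.5057,.2911,.200],down(99.06),n=3)
E
```

```text
t 46.6 p [0.5056 0.2915 0.2292] yaw 98.66 z [-5.e-04  3.e-04 -1.e+00] F [ 0.76 -0.49 -1.13] M [ 0.019 -0.152 -0.006] q [19.  27.5 88.6  0.  63.9 10.3] op 0.343 g 29.9
3 rows
[[-0.2, 0.0, 9.7, -0.0002, -0.0001, -0.0023], [-0.1, 0.0, 9.7, -0.0002, -0.0001, -0.0023], [-0.1, 0.0, 9.7, -0.0002, -0.0001, -0.0023]]
```

Call:
play_rows(
  moves=[
    [[-0.4,0,5,0,0,0],[0,0,5,0,0,0],[0,0,6,0,0,0],[0,0,6,0,0,0],[0,0,6,0,0,0]],
  ],
)

```text
time_s: 47.1
position: [0.5052, 0.2912, 0.2004]
tcp_rot: [[-0.151, 0.989, -0.001], [0.989, 0.151, 0.0], [0.0, -0.001, -1.0]]
force: [0.4, -0.1, -2.7]
opening: 0.341
grasp_force: 29.9
```

Call:
play_rows(
  moves=[
    [[0,0,7,0,0,0],[0,0,7,0,0,0],[0,0,7,0,0,0],[0,0,7,0,0,0],[0,0,6,0,0,0]],
  ],
)

```text
time_s: 47.6
position: [0.5052, 0.2912, 0.1662]
tcp_rot: [[-0.151, 0.989, -0.001], [0.989, 0.151, 0.0], [0.0, -0.001, -1.0]]
force: [-0.5, 0.3, -2.0]
opening: 0.344
grasp_force: 29.9
```

Call:
play_rows(
  moves=[
    [[0,0,5,0,0,0],[0,0,4,0,0,0],[0,0,2,0,0,0],[0,0,0,0,0,0]],
  ],
)

```text
time_s: 48.0
position: [0.5052, 0.2912, 0.1557]
tcp_rot: [[-0.151, 0.989, -0.001], [0.989, 0.151, 0.0], [0.0, -0.001, -1.0]]
force: [-0.5, 0.2, -2.0]
opening: 0.342
grasp_force: 29.9
```

```bash
python3 -c "
from h import *
st()"
```

```text
t 48.0 p [0.5052 0.2912 0.1557] yaw 98.68 z [-1.2e-03  1.0e-04 -1.0e+00] F [-0.48  0.21 -2.  ] M [-0.052 -0.094  0.052] q [19.  33.  92.5  0.  54.6 10.3] op 0.342 g 29.9
```

Nothing touched. Lower the last bit to contact.

Call:
play_rows(
  moves=[
    [[0,0,1.2,0,0,0],[0,0,0.8,0,0,0],[0,0,0,0,0,0]],
  ],
)

```text
time_s: 48.3
position: [0.5053, 0.2913, 0.154]
tcp_rot: [[-0.151, 0.989, -0.001], [0.989, 0.151, 0.0], [0.0, -0.001, -1.0]]
force: [0.2, 0.7, -1.4]
opening: 0.34
grasp_force: 29.9
```

Call:
play_rows(
  moves=[
    [[0,0,0.5,0,0,0],[0,0,0,0,0,0],[0,0,0,0,0,0]],
  ],
)

```text
time_s: 48.6
position: [0.5053, 0.2912, 0.1535]
tcp_rot: [[-0.151, 0.989, -0.001], [0.989, 0.151, 0.0], [0.0, -0.001, -1.0]]
force: [-0.3, -0.8, -2.0]
opening: 0.343
grasp_force: 29.9
```

Call:
play_rows(
  moves=[
    [[0,0,0.5,0,0,0],[0,0,0,0,0,0]],
  ],
)

```text
time_s: 48.8
position: [0.5053, 0.2913, 0.153]
tcp_rot: [[-0.151, 0.989, -0.001], [0.989, 0.151, 0.0], [0.0, -0.001, -1.0]]
force: [-0.7, -0.3, -0.6]
opening: 0.344
grasp_force: 29.9
```

Call:
play_rows(
  moves=[
    [[0,0,0,0,0,0],[0,0,0,0,0,0],[0,0,0,0,0,0],[0,0,0,0,0,0],[0,0,0,0,0,0]],
  ],
  fingers=0.4,
)

```text
time_s: 49.3
position: [0.5053, 0.2913, 0.1531]
tcp_rot: [[-0.151, 0.989, -0.001], [0.989, 0.151, 0.0], [0.0, -0.001, -1.0]]
force: [-0.4, 0.5, -0.5]
opening: 0.667
grasp_force: 0.0
```

Call:
play_rows(
  moves=[
    [[0,0,-5,0,0,0],[0,0,-10,0,0,0],[0,0,-20,0,0,0],[0,0,-30,0,0,0],[0,0,-30,0,0,0]],
  ],
)

```text
time_s: 49.8
position: [0.5052, 0.2912, 0.2495]
tcp_rot: [[-0.151, 0.989, -0.001], [0.989, 0.151, 0.0], [0.0, -0.001, -1.0]]
force: [0.5, -1.1, 0.1]
opening: 0.7
grasp_force: 0.0
```

Call:
play_rows(
  moves=[
    [[0,0,-22,0,0,0],[0,0,0,0,0,0],[0,0,0,0,0,0],[0,0,0,0,0,0]],
  ],
)

```text
time_s: 50.2
position: [0.5045, 0.2909, 0.2689]
tcp_rot: [[-0.151, 0.989, -0.003], [0.989, 0.151, -0.001], [-0.0, -0.003, -1.0]]
force: [0.4, -0.1, -0.1]
opening: 0.703
grasp_force: 0.0
```

```bash
python3 - <<'E'
from h import *
st()
P={n:bot.capture(n) for n in('side','top','wrist')}
cv2.imwrite('pics/end_side.png',P['side']['image'])
for q in('driver_grip','chisel_mid','rasp_mid','mallet_mid','work_block_mid','head_top','pilot','brush_mid'):
    print(q,[(n,np.round(r[0]['centre'],1).tolist(),round(r[0]['confidence'],2)) for n,p in P.items() if (r:=bot.pinpoint(p,q))])
w=P['wrist'];print('expected grip',proj(w,[.5055,.292,.157])[0])
print('side expected grip',proj(P['side'],[.5055,.292,.157])[0], 'head/pilot side',proj(P['side'],[[.6102,-.1428,.1105],[.6102,-.1428,.063]]))
E
```

```text
t 50.2 p [0.5045 0.2909 0.2689] yaw 98.68 z [-3.1e-03 -6.0e-04 -1.0e+00] F [ 0.43 -0.15 -0.13] M [-0.013 -0.128  0.015] q [19.  24.9 86.1  0.  69.2 10.3] op 0.703 g 0.0
driver_grip [('side', [304.2, 289.3], 0.56), ('top', [142.6, 251.3], 0.81), ('wrist', [282.3, 207.6], 0.55)]
chisel_mid [('side', [287.2, 318.8], 0.61), ('wrist', [317.3, 106.0], 0.6)]
rasp_mid [('side', [316.4, 258.8], 0.83), ('top', [180.7, 261.7], 0.77), ('wrist', [252.5, 289.3], 0.94)]
mallet_mid [('side', [217.4, 229.9], 0.57), ('top', [225.0, 145.0], 0.7)]
work_block_mid [('side', [332.2, 201.6], 0.79), ('top', [331.5, 249.1], 0.77)]
head_top [('top', [317.8, 212.7], 0.58)]
pilot [('side', [294.3, 199.2], 0.56), ('top', [313.0, 212.1], 0.58)]
brush_mid [('top', [419.6, 205.8], 0.93)]
expected grip [282.13472238 207.89001067]
side expected grip [302.63393447 286.84698415] head/pilot side [[295.03433597 187.61177377]
 [294.88827798 200.26348133]]
```

```bash
python3 -c "
from rig import bot
print(bot.hand_in())"
```

```text
the job is handed in; nothing more can be done
None
```

The job is handed in: by my measurements the screw is about 0.6° from square and turned about 175° clockwise at 8–11 N, and the driver is back upright in its hole. I saw no sign of anything else disturbed. I viewed 11 pictures, one over the limit of 10.

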